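# Shut a gasketed test box and lock it with its over-centre draw latch

## Task

The power brick is in the shielded test box, ready for its test: shut the lid down onto its gasket, hook the latch's wire loop onto the keeper on the lid, then push the latch lever down past its toggle point until it lies fully home, so that the latch itself keeps the gasket squeezed. Work by feel and do not force anything (nothing on the box may take more than about 30 N from the gripper), and leave the small parts round the box where they are.

Things in the scene. Friction and masses are not known exactly. Their poses are not given: they have to be found in the camera images.
- test_box: Fixed grey desk-style box, 170 mm wide (y), x from front (robot side) to the hinge at the back, z up, origin on the bench. The front slopes up and back at 45 degrees: foot at x=-129, z=9, rim edge at x=-50, z=88 mm. Up the slope u=(.707,0,.707), out of it n=(-.707,0,.707). The latch moves in the plane y=0; lid, lever and loop stay where left (friction). Max 30 N on any of it.
- lid (a joint): Lid angle: 0 fully shut, grows as it opens (starts 0.35 to 0.70). Hinge line along y at x=84, z=94 mm of the box. Pushing it down takes 1 to 3 N until it meets the springy front gasket at 0.04 to 0.09 (gaskets differ, not measured: feel for it), then 10 to 15 N more per mm; it stays there when let go. Only the latch can hold it squeezed (0.005 to 0.035).
- lid_push (a point): Middle of the lid's flat top near its front, 15 mm behind its front top edge: where to push it shut. Moves with the lid (fully shut: x=-15 mm of the box, 107 mm above the bench; 111 to 116 mm when it rests on the gasket). Site x runs from front to hinge along the lid, z out of its top.
- lid_flange: The lid's flat inner flange along its front underside, 156 mm long, which bears on the black rubber gasket strip of the box when the lid is pressed shut. Moves with the lid.
- hook (a point): Nominal seat of the bar in the keeper: a steel J-hook 26 mm wide on the lid's sloping front edge. It is clamped by slots and shims: the real hook is up to 1 mm off along x and 3 mm off along z (not measured; feel for it). Axes, lid shut: x=u, z=n. From the real seat: stem x -6.5 to -2.5 mm, up to z 6.5; lip from stem to x 4.4, underside z 3.6 to 4.3, top z 7.5; floor z -3.5, to x 16.5; lid face z -15.
- hook_mouth (a point): Nominal centre of the bar when it lies on the keeper's floor just beyond the lip (11 mm up the slope from hook, 1 mm toward the lid); the real one is off like the hook. Come from over the lip (its top is up to 11 mm out from hook), lower the bar here along -z until the floor is felt (3 N will do), then draw it down the slope (-x) under the lip till the stem stops it: 7 mm slot, 5 mm bar.
- loop_bar (a point): Middle of the loop's cross-bar (5 mm wire, along box y). The loop is a U, 42 mm wide outside, 32 inside, legs 60 mm from bar to pivot. Axes: x along the legs from pivot to bar, y along the bar. It stands up on the lid side of the lever. Take it from above, softly, across its 42 mm width at the bar: it pivots in the grip, and the lever follows the bar. With the lever at 1.7 to 2.3 the bar lies in the mouth.
- loop (a joint): Angle of the loop on the lever: 0 when latched, grows as the loop is raised off the slope relative to the lever, limit 2.75 (folded against the lever). The loop's raise over the direction u is this angle minus joint lever.
- lever (a joint): Lever angle: 0 home, lying down the slope toward the robot on its hard stop; pi/2 standing along n; limit 2.5; starts 1.35 to 1.75. Steel channel, 26 mm wide, 73 mm long; pivot (axis y) at x=-88.9, z=76.0 mm of the box, but shims put it up to 3 mm off along n (not measured). The outer face lies 10.5 mm off the line through the pivot, on the n side when home; loop pivot 14 mm from lever pivot.
- lever_end (a point): Approximate spot on the box's plane y=0 over which the lever's outer face lies when home, 58 mm down the slope from the pivot (nominal, fixed to the box; the lever itself may lie 3 mm higher or lower along n). With the loop hooked, press the lever from its lid side, near its end, down to here: 3 to 15 N up to the toggle point (0.05 to 0.3 rad), then on until it stops hard; the gasket's load then holds it.
- module: Grey battery module, 15x61x9 mm, lying beside the box (robot's right). Leave alone. Origin at its underside.
- parts_dish: Small white dish of parts, 44 mm across, 16 mm high, to the right in front of the box. Leave alone. Origin at its underside.
- capacitor: Black can capacitor, 18 mm across, 32 mm high, standing left of the box. Leave alone. Origin at its underside.
- relay_box: Black relay, 22x28x24 mm, standing left of the box. Leave alone. Origin at its underside.

How it is judged:
On the way, in this order (a step that is already met when the one before it is completed fails the run):
1. the lid is pressed onto the gasket (its flange bears on the gasket with over 1 N, lid within 0.11 rad of shut) (value of joint lid below 0.11 rad and contact force between lid_flange and anything else above 1 N), for 0.1 s.
2. the loop's cross-bar lies in the keeper's hook, under the lip (x of loop_bar in the frame of hook between -0.0045 and 0.0055 m and z of loop_bar in the frame of hook between -0.006 and 0.006 m and value of joint lid below 0.11 rad), for 0.2 s.
3. the lever is home (within 0.03 rad) with the loop still hooked and the lid squeezed down (within 0.04 rad of shut) (x of loop_bar in the frame of hook between -0.0045 and 0.0055 m and z of loop_bar in the frame of hook between -0.006 and 0.006 m and value of joint lever below 0.03 rad and value of joint lid below 0.04 rad), for 0.2 s.
At the end, for the whole second after the job is handed in: The lid is squeezed to within 0.04 rad of shut, the lever lies within 0.03 rad of home and is still, and the loop's cross-bar is in the keeper's hook (bar centre -4.5 to +5.5 mm up the slope and within 6 mm out of it from the nominal seat), with the robot clear (all of step 3 and velocity of joint lever between -0.05 and 0.05 rad/s); the robot touches nothing.
It fails at once if the gripper loads the test box, its lid, loop or lever with more than 30 N (contact force between any of the fingers, the arm and test_box above 30 N).
It fails at once if a small part beside the box is moved by more than 15 mm (distance of any of module, capacitor, relay_box, parts_dish from where it was at the start of the episode above 0.015 m).
It also fails if it takes over 61 s, if anything falls off the work surface, if the arm or the gripper's body presses on something with over 40 N, if the wrist force passes 120 N, or if a joint passes its speed limit or range.

## Robot

A 6-joint arm with a two-finger parallel gripper is mounted at the origin on a cart in front of the work surface, level with it; the furniture and walls round the work are solid. World frame = base frame: x ahead of the robot, y to its left, z up, the work surface at z = 0. Lengths are in m, angles in rad, forces in N, time in s.
With the tool pointing down it reaches from about 0.35 to 0.775 m from the base axis. Payload 7.3 kg.
Tool frame: the origin (TCP) lies between the finger pads; the fingertips stand 14 mm ahead of it and the grasp point (between the pads) lies 5 mm behind it; z points along the fingers, y is the direction in which the jaws open and shut (so a half turn about z gives the same grasp; the last joint's range is limited). The gripper opens to 92 mm and grips with 3 to 60 N. Pads are 19 mm wide; open, the fingers measure 130 mm over their backs; the gripper's body (75 mm by 190 mm) begins 47 mm behind the grasp point.
Start: joints at [-1.491, 0.342, 1.524, -0, 1.275, -0.146], TCP at [0.118, -0.512, 0.241] pointing down, gripper open.
Joint ranges: [-2.53, 2.53], [-0.77, 2.02], [0.04, 2.7], [-1, 4.14], [0.28, 2.66], [-3.11, 3.11]. Speed limits (rad/s): [2.57, 2.57, 3.14, 3.14, 3.14, 3.14].

## Interface

Orientations are given as [roll, pitch, yaw] about the fixed x, y, z axes, in that order (R = Rz(yaw) Ry(pitch) Rx(roll)).
In Python, from cell import robot gives the robot as it stands.
- The arm moves only by the shell command python3 -m creep 'ROWS' [FORCE]. ROWS is JSON, a list that holds one entry, the list of rows, each a list of 7 numbers: the shift along the tool's x, y, z in cm, then the turn, a rotation vector about the tool's x, y, z in degrees, then the gripper command: -1 is shut, 1 is fully open, values between are in proportion. In form: [[[tx, ty, tz, wx, wy, wz, gripper], ...]]. A call has 1 to 8 rows; each row is the pose to reach, as a shift and turn from the pose measured when the call began, along the tool's axes at that moment; what a row does not reach only later rows make up. A row lasts 1/10 s, in which the tool goes at most 50 mm and 8.59 degrees, less where a joint would pass 70% of its speed; a pose out of reach is approached as far as the arm can. A call with a gripper value outside its range is refused whole. The fingers move at their own pace and stop on an object; FORCE is the grip in N (left out, the last holds). Time passes only in rows, so rows that repeat a pose let the fingers close. It gives the time, the measured TCP pose, the force and the opening at its end, in the units of the state.
- robot.observe(): the state, without advancing time (a new reading comes with each control period).
- robot.read_camera(name): name is "side" or "top" or "wrist"; returns the picture (420x560x3 uint8, red, green, blue); there is no depth.
- robot.camera_params(name): a dict with "camera_matrix" (3x3 intrinsics, pixels), "R" (3x3) and "t" (3): a world point X has camera coordinates R X + t. Camera axes: x right, y down, z forward; pixel columns grow to the right and rows downward; lengths in m; the calibration is good to about 2 mm. A picture is of the moment at which its call begins: read the wrist's pose just before it. camera_params takes no time and is no camera call; for the wrist camera it gives the pose at the moment of the call.
- robot.hand_in(): hands the job in, once; it reports no verdict.
Trained networks look in the newest picture that a camera, given by its name, has taken for a name from the list of things; names that differ only in an ending like _2 or _b are one class to them, and where a whole thing is asked for, a point or a joint stands for the part that bears it (a point fixed in the world has none). Each returns a list of dicts, best first, with "score" (0 to 1); they miss things now and then, are a little off and sometimes report something else, mostly with a low value. They report only what shows in the picture. A call takes as long as a camera call.
- robot.look_for(camera, label): "centre" ([x, y, z] in m, in the coordinates of the camera as it stood for that picture, good to about 4 mm: the middle of the surface that is visible of it).
- robot.masks_of(camera, label): "mask" (420x560 bool, what is visible of it).
The state is a dict: "time": time; "qpos": joint angles; "qvel": joint speeds; "joint_efforts": joint torques, N m; "tool_pos": TCP position; "tool_rot": TCP orientation; "contact_force": force on the tool from outside, world axes, zero at the start; "torque": the same for the moment, N m; "opening": finger opening in m.
Only numpy, scipy, OpenCV 4.12 (cv2) and the standard library are available. Lean on these libraries where they do the work, as an engineer would, in place of code of your own. Each camera call takes 0.05 s, during which the arm holds its last target.

## Working session

There is one attempt and no reset: what is moved stays moved. The work goes in short steps, Python scripts to look and compute and a shell command to move; the robot and the scene stay as the last step left them, time stands still between calls to the robot, and variables do not carry over. Pictures are saved under pics/ and viewed, and the job is handed in when it is done.

```bash
ls; mkdir -p pics; python3 - <<'E'
from cell import robot
import cv2,numpy as np
s=robot.observe()
print({k:np.round(v,3) for k,v in s.items()})
for c in ["side","top"]:
    im=robot.read_camera(c); cv2.imwrite(f"pics/{c}0.png",im[:,:,::-1])
    p=robot.camera_params(c); print(c,p)
    for l in ["test_box","lid","loop_bar","lever","hook","parts_dish","module","capacitor","relay_box"]:
        r=robot.look_for(c,l)
        R=np.array(p["R"]);t=np.array(p["t"])
        print(c,l,[(round(d["score"],2),np.round(R.T@(np.array(d["centre"])-t),4)) for d in r[:2]])
E
```

```text
pics
{'time': np.float64(0.0), 'qpos': array([-1.491,  0.343,  1.525, -0.   ,  1.275, -0.146]), 'qvel': array([ 0.001,  0.   , -0.001, -0.001, -0.   ,  0.001]), 'joint_efforts': array([ 2.0000e-03, -4.3123e+01, -2.4423e+01,  7.2000e-02,  5.6000e-02,
       -0.0000e+00]), 'tool_pos': array([ 0.118, -0.511,  0.24 ]), 'tool_rot': array([-3.14 , -0.   ,  0.226]), 'contact_force': array([-0.31 , -0.263,  0.62 ]), 'torque': array([ 0.009, -0.006, -0.016]), 'opening': np.float64(0.091)}
side {'camera_matrix': array([[508.35536277,   0.        , 285.77548255],
       [  0.        , 508.35536277, 210.13859494],
       [  0.        ,   0.        ,   1.        ]]), 'R': array([[-0.98023174, -0.1968182 ,  0.02020735],
       [-0.1479873 ,  0.66155703, -0.73514764],
       [ 0.13132212, -0.72360548, -0.67760579]]), 't': array([0.51361184, 0.17577719, 0.87006656])}
side test_box [(0.61, array([ 0.594 , -0.0281,  0.0718]))]
side lid [(0.66, array([ 0.6308, -0.0495,  0.1433])), (0.52, array([0.4941, 0.0944, 0.0279]))]
side loop_bar [(0.72, array([ 0.5156, -0.0411,  0.1162]))]
side lever [(0.96, arra
[... 692 characters left out ...]
  [ 0.17269023,  0.01278713, -0.98489318]]), 't': array([-0.04607365,  0.56379349,  0.86665172])}
top test_box [(0.62, array([ 0.5855, -0.0612,  0.1063]))]
top lid [(0.92, array([ 0.6319, -0.0662,  0.1406]))]
top loop_bar [(0.42, array([ 0.5879, -0.0645,  0.1713]))]
top lever [(0.71, array([ 0.5076, -0.0617,  0.1097])), (0.21, array([ 0.4477, -0.2366, -0.0008]))]
top hook [(0.74, array([ 0.5862, -0.067 ,  0.1694]))]
top parts_dish [(0.62, array([ 4.510e-01, -2.334e-01, -3.000e-04]))]
top module [(0.59, array([ 0.5281, -0.2138,  0.0087])), (0.49, array([ 0.5139, -0.0618,  0.1437]))]
top capacitor [(0.43, array([0.4906, 0.0777, 0.0326]))]
top relay_box [(0.66, array([0.5391, 0.0722, 0.0241]))]
```

View pics/side0.png

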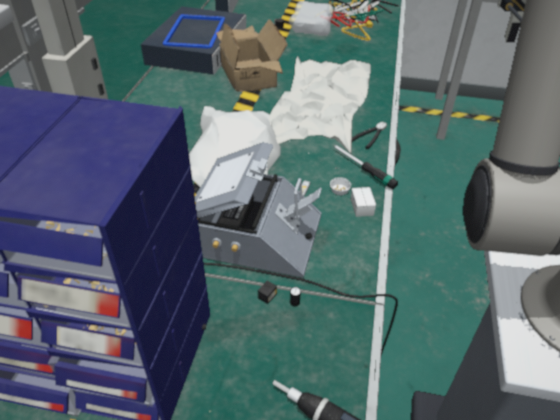

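View pics/top0.png

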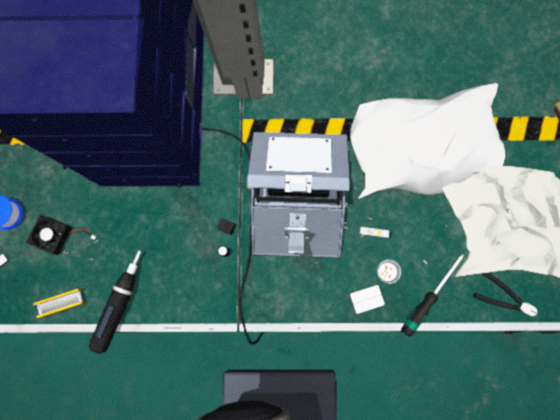

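```bash
python3 - <<'E'
import cv2
a=cv2.imread("pics/top0.png")[120:270,230:410]; cv2.imwrite("pics/top0z.png",cv2.resize(a,None,fx=4,fy=4,interpolation=cv2.INTER_CUBIC))
a=cv2.imread("pics/side0.png")[135:285,185:335]; cv2.imwrite("pics/side0z.png",cv2.resize(a,None,fx=4,fy=4,interpolation=cv2.INTER_CUBIC))
E
```

```text
(no output)
```

View pics/top0z.png

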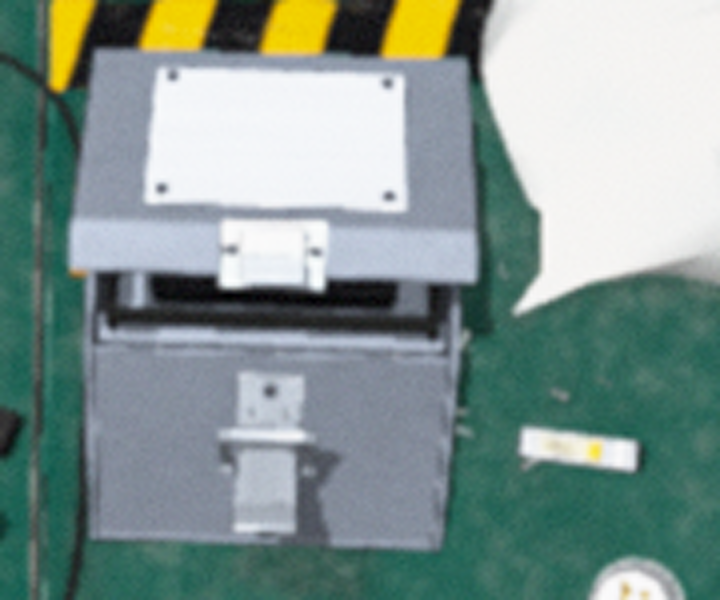

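View pics/side0z.png

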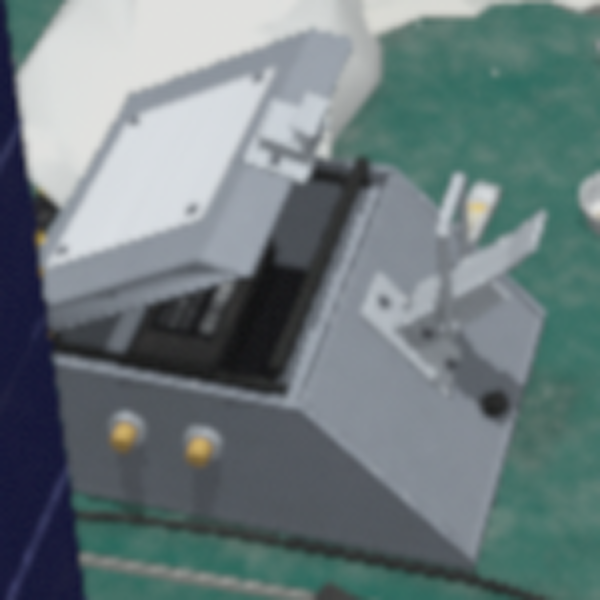

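```bash
cat > fit.py <<'E'
from cell import robot
import numpy as np
from scipy.optimize import least_squares
P={c:robot.camera_params(c) for c in("top","side")}
def proj(c,X):
    p=P[c]; q=np.array(p["R"])@X+np.array(p["t"]); k=np.array(p["camera_matrix"])@q; return k[:2]/k[2]
T=lambda u,v:np.array([230+u/4,120+v/4]); S=lambda u,v:np.array([185+u/4,135+v/4])
obs=[("top",T(92,538),"fL"),("top",T(440,548),"fR"),("top",T(97,345),"rL"),("top",T(448,355),"rR"),
("side",S(475,568),"fL"),("side",S(545,310),"fR"),("side",S(298,405),"rL"),("side",S(388,172),"rR"),
("top",T(78,218),"lL"),("top",T(475,232),"lR"),("side",S(205,265),"lL"),("side",S(318,30),"lR"),
("top",T(218,436),"bL"),("top",T(312,438),"bR"),("side",S(440,235),"bL"),("side",S(460,178),"bR"),
("top",T(232,532),"eL"),("top",T(296,532),"eR"),("side",S(545,213),"eR"),]
u=np.array([1,0,1])/2**.5;n=np.array([-1,0,1])/2**.5;Y=np.array([0,1,0])
def pts(v):
    x,y,yaw,lid,lev,psi,hw,zo,dn=v   # psi = loop raise over u ; zo foot z ; dn pivot shim
    d={}
    for s,m in(("L",1),("R",-1)):
        d["f"+s]=np.array([-.129,m*.085,.009+zo]);d["r"+s]=np.array([-.05,m*.085,.088])
        r=np.array([-.030-.084,.107-.094]);c,si=np.cos(lid),np.sin(lid)
        d["l"+s]=np.array([.084+c*r[0]+si*r[1],m*hw,.094-si*r[0]+c*r[1]])
        pv=np.array([-.0889,0,.076])+dn*n
        # lever dir: 0 ->-u, pi/2 -> n
        L=-u*np.cos(lev)+n*np.sin(lev); 
        N=n*np.cos(lev)+u*np.sin(lev)  # outer normal at home n
        lp=pv+.014*L   # loop pivot guess
        b=lp+.060*(u*np.cos(psi)+n*np.sin(psi))
        d["b"+s]=b+m*.021*Y; d["e"+s]=pv+.073*L+.0105*N*0+m*.013*Y
    c,si=np.cos(yaw),np.sin(yaw);R=np.array([[c,-si,0],[si,c,0],[0,0,1]])
    return {k:R@w+np.array([x,y,0]) for k,w in d.items()}
def f(v):
    d=pts(v); return np.concatenate([np.concatenate([proj(c,d[k])-p for c,p,k in obs]),[v[7]*200,v[8]/.002]])
if __name__=="__main__":
    r=least_squares(f,[.6,-.06,0,.5,1.5,.8,.09,0,0],loss="soft_l1")
    print(np.round(r.x,4))
    e=f(r.x)
    for i,o in enumerate(obs): print(o[0],o[2],np.round(e[2*i:2*i+2],2))
    d=pts(r.x)
    for k in("bL","bR","eL","eR"):print(k,np.round(d[k],4))
E
python3 fit.py
```

```text
[ 0.6126 -0.0623 -0.0355  0.4859  1.6408  0.7803  0.0844 -0.0033 -0.0023]
top fL [-0.57 -0.55]
top fR [-0.17 -0.42]
top rL [-4.06  0.14]
top rR [2.32 0.3 ]
side fL [-0.48 -1.2 ]
side fR [-0.68  0.63]
side rL [ 0.57 -0.58]
side rR [ 1.47 -2.79]
top lL [-2.    1.24]
top lR [-0.49  0.47]
side lL [-0.03 -0.68]
side lR [-0.94 -0.17]
top bL [-0.72 -0.64]
top bR [ 0.86 -0.41]
side bL [ 0.73 -2.59]
side bR [ 0.91 -3.31]
top eL [-0.02 -0.39]
top eR [-0.65  0.07]
side eR [-0.02  1.11]
bL [ 0.5172 -0.0379  0.1449]
bR [ 0.5157 -0.0799  0.1449]
eL [ 0.478  -0.0445  0.1295]
eR [ 0.477  -0.0705  0.1295]
```

```bash
cat > h.py <<'E'
from cell import robot
import numpy as np
from scipy.spatial.transform import Rotation as Ro
BX=np.array([.6126,-.0623,0.]);YAW=-.0355
RB=Ro.from_euler("z",YAW).as_matrix()
PV=np.array([-.0889,0,.076])
u=np.array([1,0,1])/2**.5;n=np.array([-1,0,1])/2**.5
def box(un,y=0): # (u,n) m rel nominal lever pivot -> world
    return BX+RB@(PV+un[0]*u+un[1]*n+np.array([0,y,0]))
def tobox(X):
    b=RB.T@(np.asarray(X)-BX)-PV; return np.array([b@u,b[1],b@n])
def st():
    s=robot.observe(); return s
def rot(tilt): # tool down; tilt deg: tool z turned toward +x (body toward robot)
    return (Ro.from_euler("z",YAW)*Ro.from_euler("y",-np.radians(tilt))*Ro.from_euler("x",np.pi))
def to(X,R):
    s=st();Rc=Ro.from_euler("xyz",s["tool_rot"]);p=s["tool_pos"]
    sh=Rc.as_matrix().T@(np.asarray(X)-p)*100; w=(Rc.inv()*R).as_rotvec(degrees=True)
    print("rows shift cm",np.round(sh,2),"rotvec deg",np.round(w,2))
def show():
    s=st();p=s["tool_pos"]
    print("t",round(float(s["time"]),2),"tcp",np.round(p,4),"rot",np.round(s["tool_rot"],3),"F",np.round(s["contact_force"],2),"op",round(float(s["opening"]),4))
    tip=p+Ro.from_euler("xyz",s["tool_rot"]).as_matrix()[:,2]*.014
    F=RB.T@s["contact_force"]
    print("  tcp u,y,n",np.round(tobox(p)*1000,1),"tip",np.round(tobox(tip)*1000,1),"box xz tip",np.round((RB.T@(tip-BX))*1000,1),"F u,y,n",np.round([F@u,F[1],F@n],2))
E
python3 -c "
from h import *
show(); print(rot(0).as_euler('xyz')); to([.612,-.0625,.22],rot(0))"
```

```text
t 1.0 tcp [ 0.1176 -0.5117  0.2408] rot [3.141 0.    0.226] F [-0.   -0.18 -0.46] op 0.0914
  tcp u,y,n [-159.2 -466.7  392.2] tip [-169.1 -466.7  382.3] box xz tip [-478.8 -466.7  226.8] F u,y,n [-0.32 -0.18 -0.33]
[ 3.14159265  0.         -0.0355    ]
rows shift cm [ 58.25 -32.71   2.07] rotvec deg [ 1.000e-02 -0.000e+00  1.497e+01]
```

```bash
python3 -m creep '[[[10,-4,0,0,0,5,-1],[20,-10,0,0,0,10,-1],[30,-15,0.5,0,0,15,-1],[40,-21,0.5,0,0,15,-1],[50,-27,0.5,0,0,15,-1],[58.2,-32.7,0.5,0,0,15,-1],[58.2,-32.7,0.5,0,0,15,-1],[58.2,-32.7,0.5,0,0,15,-1]]]' 10; python3 -c "
from h import *
show(); to([.612,-.0625,.19],rot(0))"
```

```text
time: 1.8
tool_pos: [0.4187, -0.2462, 0.2378]
tool_rot: [3.141, -0.001, -0.036]
contact_force: [0.3, -0.7, -1.3]
opening: 0.0328
t 1.8 tcp [ 0.4187 -0.2462  0.2378] rot [ 3.141e+00 -1.000e-03 -3.600e-02] F [ 0.28 -0.73 -1.33] op 0.0328
  tcp u,y,n [  44.9 -190.6  183.9] tip [  35.  -190.6  174. ] box xz tip [-187.2 -190.6  223.8] F u,y,n [-0.73 -0.72 -1.16]
rows shift cm [ 18.65 -19.06   4.78] rotvec deg [ 0.03 -0.03 -0.04]
```

```bash
python3 -m creep '[[[3.5,-5,0,0,0,0,-1],[6,-10,0,0,0,0,-1],[8,-14,0,0,0,0,-1],[8,-19,0,0,0,0,-1],[8,-19,0,0,0,0,-1],[8,-19,0,0,0,0,-1]]]' 10; python3 - <<'E'
from h import *
import cv2
show()
im=robot.read_camera("wrist"); p=robot.camera_params("wrist"); cv2.imwrite("pics/w1.png",im[:,:,::-1])
np.savez("w1.npz",**{k:np.array(v) for k,v in p.items()})
R=np.array(p["R"]);t=np.array(p["t"]);print("cam at",-R.T@t,R[2])
E
```

```text
time: 2.4
tool_pos: [0.5056, -0.0575, 0.2377]
tool_rot: [3.141, -0.0, -0.032]
contact_force: [0.1, 0.1, 0.9]
opening: 0.0007
t 2.4 tcp [ 0.5056 -0.0575  0.2377] rot [ 3.141 -0.    -0.032] F [0.07 0.15 0.85] op 0.0007
  tcp u,y,n [101.5   1.  127.2] tip [ 91.6   1.  117.3] box xz tip [-107.1    1.   223.7] F u,y,n [0.65 0.15 0.56]
cam at [ 0.57521294 -0.06180424  0.38186717] [-0.25440364  0.00707779 -0.96707223]
```

View pics/w1.png

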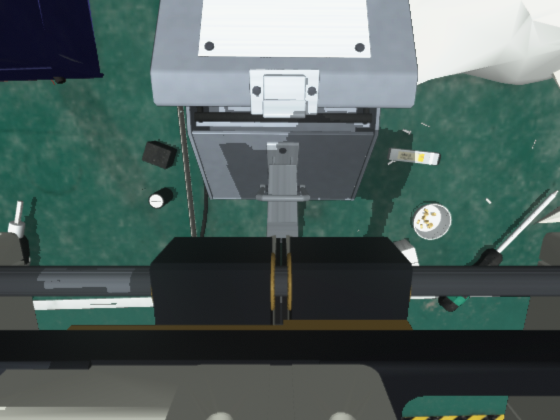

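```bash
python3 - <<'E'
import cv2
a=cv2.imread("pics/w1.png")[60:250,150:420]; cv2.imwrite("pics/w1z.png",cv2.resize(a,None,fx=2.9,fy=2.9,interpolation=cv2.INTER_CUBIC))
E
```

```text
(no output)
```

View pics/w1z.png

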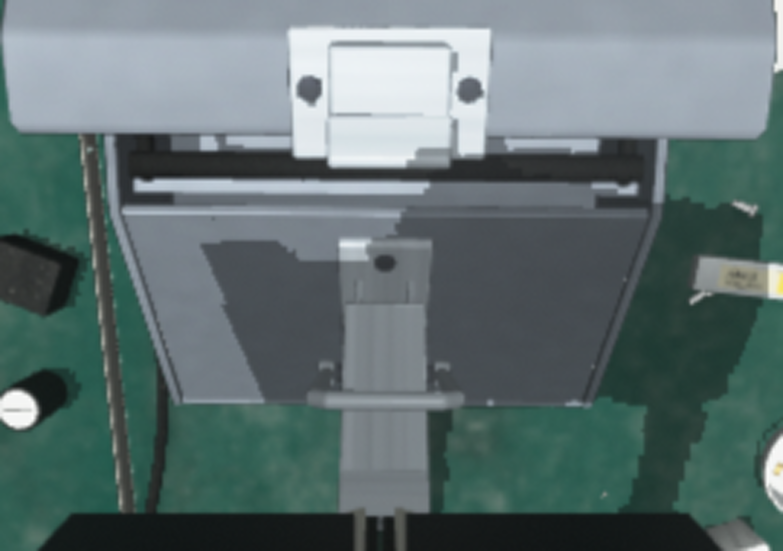

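```bash
cat >> fit.py <<'E'
    w=np.load("w1.npz");P["wrist"]=dict(w)
    W=lambda a,b:np.array([150+a/2.9,60+b/2.9])
    obs[:]=[o for o in obs if not(o[0]=="top" and o[2][0]=="r")]
    obs+=[("wrist",W(178,403),"fL"),("wrist",W(590,405),"fR"),("wrist",W(120,210),"rL"),("wrist",W(662,210),"rR"),("wrist",W(308,399),"bL"),("wrist",W(463,399),"bR")]
    r=least_squares(f,r.x,loss="soft_l1")
    print(np.round(r.x,4))
    e=f(r.x)
    for i,o in enumerate(obs): print(o[0],o[2],np.round(e[2*i:2*i+2],2))
    d=pts(r.x)
    for k in("bL","bR","eL","eR","lL","lR"):print(k,np.round(d[k],4))
E
python3 fit.py | tail -32
```

```text
eL [ 0.478  -0.0445  0.1295]
eR [ 0.477  -0.0705  0.1295]
[ 0.6135 -0.0647 -0.0359  0.4742  1.5805  0.8076  0.0839 -0.0038 -0.0061]
top fL [ 0.67 -1.04]
top fR [ 1.02 -0.87]
side fL [-0.8  -2.11]
side fR [-0.96 -0.03]
side rL [ 0.34 -1.65]
side rR [ 1.26 -3.6 ]
top lL [-0.19  1.27]
top lR [0.55 0.52]
side lL [ 0.36 -1.35]
side lR [-0.8  -0.25]
top bL [ 0.76 -1.17]
top bR [ 2.24 -0.94]
side bL [ 0.15 -2.15]
side bR [ 0.33 -2.81]
top eL [ 1.43 -0.33]
top eR [0.69 0.14]
side eR [-0.24  2.67]
wrist fL [-1.22 -0.63]
wrist fR [-1.15 -1.03]
wrist rL [-5.46  1.04]
wrist rR [-0.63  1.51]
wrist bL [-1.77  0.29]
wrist bR [-0.12  0.4 ]
bL [ 0.5186 -0.0403  0.1417]
bR [ 0.5171 -0.0823  0.1417]
eL [ 0.4783 -0.0468  0.1238]
eR [ 0.4774 -0.0728  0.1238]
lL [0.605  0.0196 0.1576]
lR [ 0.599  -0.1482  0.1576]
```

```bash
sed -i 's/BX=.*;YAW=.*/BX=np.array([.613,-.0635,0.]);YAW=-.0355/' h.py; python3 -c "
from h import *
show(); to([.616,-.0635,.19],rot(0));to([.616,-.0635,.17],rot(0));to([.601,-.0635,.135],rot(0))"
```

```text
t 2.45 tcp [ 0.5055 -0.0591  0.2377] rot [ 3.14  -0.    -0.034] F [0.15 0.13 0.44] op 0.0006
  tcp u,y,n [101.2   0.6 127.6] tip [ 91.3   0.6 117.7] box xz tip [-107.6    0.6  223.7] F u,y,n [0.41 0.14 0.21]
rows shift cm [11.06  0.06  4.78] rotvec deg [ 0.07 -0.03  0.07]
rows shift cm [11.05  0.06  6.78] rotvec deg [ 0.07 -0.03  0.07]
rows shift cm [ 9.55  0.1  10.28] rotvec deg [ 0.07 -0.03  0.07]
```

```bash
python3 -m creep '[[[5,0,0,0,0,0,-1],[9,0,2,0,0,0,-1],[11.05,0,4.5,0,0,0,-1],[11.05,0,5.5,0,0,0,-1],[11.05,0,6.2,0,0,0,-1],[11,0,6.6,0,0,0,-1]]]' 10; python3 -c "
from h import *
show(); to([.601,-.0635,.135],rot(0))"
```

```text
time: 3.05
tool_pos: [0.6146, -0.0641, 0.1719]
tool_rot: [3.14, -0.0, -0.036]
contact_force: [0.2, 0.2, 0.6]
opening: 0.0008
t 3.05 tcp [ 0.6146 -0.0641  0.1719] rot [ 3.14  -0.    -0.036] F [0.21 0.16 0.57] op 0.0008
  tcp u,y,n [131.8  -0.6   3.9] tip [121.9  -0.6  -6. ] box xz tip [  1.6  -0.6 157.9] F u,y,n [0.55 0.16 0.25]
rows shift cm [-1.36 -0.02  3.69] rotvec deg [ 0.08 -0.   -0.01]
```

```bash
python3 -m creep '[[[-0.1,0,0.6,0,0,0,-1],[-0.3,0,1.1,0,0,0,-1],[-0.5,0,1.6,0,0,0,-1],[-0.7,0,2.0,0,0,0,-1],[-0.9,0,2.4,0,0,0,-1]]]'; python3 -c "
from h import *
show()";  python3 -m creep '[[[-0.2,0,0.3,0,0,0,-1],[-0.3,0,0.6,0,0,0,-1],[-0.4,0,0.9,0,0,0,-1]]]'; python3 -c "
from h import *
show()"
```

```text
time: 3.55
tool_pos: [0.6054, -0.0638, 0.1479]
tool_rot: [3.14, -0.0, -0.036]
contact_force: [0.0, -0.3, 0.8]
opening: 0.0003
t 3.55 tcp [ 0.6054 -0.0638  0.1479] rot [ 3.14  -0.    -0.036] F [ 0.01 -0.25  0.84] op 0.0003
  tcp u,y,n [108.3  -0.5  -6.7] tip [ 98.4  -0.6 -16.6] box xz tip [ -7.6  -0.6 133.9] F u,y,n [ 0.61 -0.25  0.58]
time: 3.85
tool_pos: [0.6012, -0.0636, 0.1386]
tool_rot: [3.14, -0.0, -0.035]
contact_force: [0.1, 0.3, 0.6]
opening: 0.0003
t 3.85 tcp [ 0.6012 -0.0636  0.1386] rot [ 3.14  -0.    -0.035] F [0.06 0.29 0.57] op 0.0003
  tcp u,y,n [ 98.8  -0.5 -10.3] tip [ 88.9  -0.5 -20.2] box xz tip [-11.7  -0.5 124.6] F u,y,n [0.44 0.29 0.36]
```

```bash
python3 -m creep '[[[0,0,0.15,0,0,0,-1],[-0.1,0,0.3,0,0,0,-1],[-0.1,0,0.45,0,0,0,-1],[-0.1,0,0.6,0,0,0,-1]]]'; python3 -m creep '[[[0,0,0.1,0,0,0,-1],[0,0,0.2,0,0,0,-1]]]'; 
```

```text
time: 4.25
tool_pos: [0.6003, -0.0636, 0.1326]
tool_rot: [3.14, -0.0, -0.036]
contact_force: [-0.1, -0.7, 0.5]
opening: 0.0004
time: 4.45
tool_pos: [0.6003, -0.0636, 0.1305]
tool_rot: [3.14, -0.0, -0.035]
contact_force: [0.3, -0.1, -0.5]
opening: 0.0004
```

```bash
for i in 1 2 ; do python3 -m creep '[[[0,0,0.05,0,0,0,-1],[0,0,0.1,0,0,0,-1]]]' | egrep 'pos|force'; done
```

```text
tool_pos: [0.6004, -0.0636, 0.1295]
contact_force: [-0.2, 0.3, 1.6]
tool_pos: [0.6004, -0.0636, 0.1291]
contact_force: [-2.6, 0.5, 7.0]
```

```bash
python3 -m creep '[[[0,0,0.02,0,0,0,-1],[0,0,0.02,0,0,0,-1]]]' | egrep 'pos|force'; python3 - <<'E'
from h import *
import cv2
show()
im=robot.read_camera("side"); cv2.imwrite("pics/s2.png",cv2.resize(im[135:285,185:335,::-1],None,fx=4,fy=4,interpolation=cv2.INTER_CUBIC))
E
```

```text
tool_pos: [0.6004, -0.0636, 0.1291]
contact_force: [-2.2, -0.1, 4.9]
t 5.05 tcp [ 0.6004 -0.0636  0.1291] rot [ 3.14e+00 -1.00e-03 -3.50e-02] F [-2.24 -0.14  4.87] op 0.0003
  tcp u,y,n [ 91.5  -0.5 -16.4] tip [ 81.6  -0.5 -26.3] box xz tip [-12.6  -0.5 115.1] F u,y,n [ 1.86 -0.21  5.02]
```

View pics/s2.png

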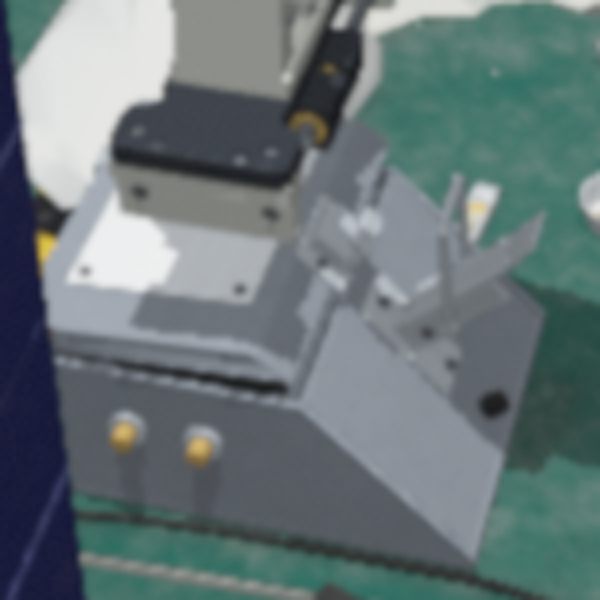

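```bash
python3 -m creep '[[[0,0,-2,0,0,0,0.3],[0,0,-6,0,0,0,0.3],[-2,0,-8,0,0,0,0.3]]]' 3 | egrep 'pos|force'; python3 -c "
from h import *
to([.500,-.0635,.205],rot(20))"
```

```text
tool_pos: [0.5826, -0.0632, 0.2114]
contact_force: [0.2, 0.3, -0.4]
rows shift cm [-8.26  0.32  0.59] rotvec deg [ 0.14 19.65  0.04]
```

```bash
python3 -m creep '[[[-3,0.1,0,0,7,0,0.3],[-6,0.2,0.2,0,14,0,0.3],[-8.26,0.32,0.6,0,19.6,0,0.3],[-8.26,0.32,0.6,0,19.6,0,0.3]]]' 3 | egrep 'pos|force|open'; python3 - <<'E'
from h import *
import cv2
show()
for c in("wrist","side","top"):
    im=robot.read_camera(c); p=robot.camera_params(c); cv2.imwrite(f"pics/{c}3.png",im[:,:,::-1])
    np.savez(f"{c}3.npz",**{k:np.array(v) for k,v in p.items()})
    R=np.array(p["R"]);t=np.array(p["t"])
    for l in["loop_bar","hook"]:
        print(c,l,[(round(d["score"],2),np.round(R.T@(np.array(d["centre"])-t),4)) for d in robot.look_for(c,l)[:2]])
a=cv2.imread("pics/wrist3.png");cv2.imwrite("pics/w3z.png",cv2.resize(a[60:300,150:420],None,fx=2.4,fy=2.4,interpolation=cv2.INTER_CUBIC))
a=cv2.imread("pics/side3.png");cv2.imwrite("pics/s3z.png",cv2.resize(a[155:255,225:335],None,fx=6,fy=6,interpolation=cv2.INTER_CUBIC))
E
```

```text
tool_pos: [0.4919, -0.0613, 0.2009]
contact_force: [-0.1, 0.4, -0.4]
opening: 0.0518
t 5.8 tcp [ 0.4919 -0.0613  0.2009] rot [-3.141 -0.339 -0.036] F [-0.08  0.39 -0.41] op 0.0518
  tcp u,y,n [ 65.6  -2.1 111.1] tip [59.5 -2.1 98.5] box xz tip [-116.4   -2.1  187.7] F u,y,n [-0.36  0.39 -0.22]
wrist loop_bar [(0.87, array([ 0.5206, -0.0674,  0.1482]))]
wrist hook [(0.8, array([ 0.5711, -0.0636,  0.1191])), (0.31, array([ 0.6257, -0.0674,  0.1187]))]
side loop_bar [(0.59, array([ 0.5163, -0.0405,  0.1216]))]
side hook [(0.78, array([ 0.5697, -0.0501,  0.1104]))]
top loop_bar []
top hook [(0.92, array([ 0.5672, -0.0631,  0.1146])), (0.4, array([ 0.6164, -0.063 ,  0.1104]))]
```

View pics/w3z.png

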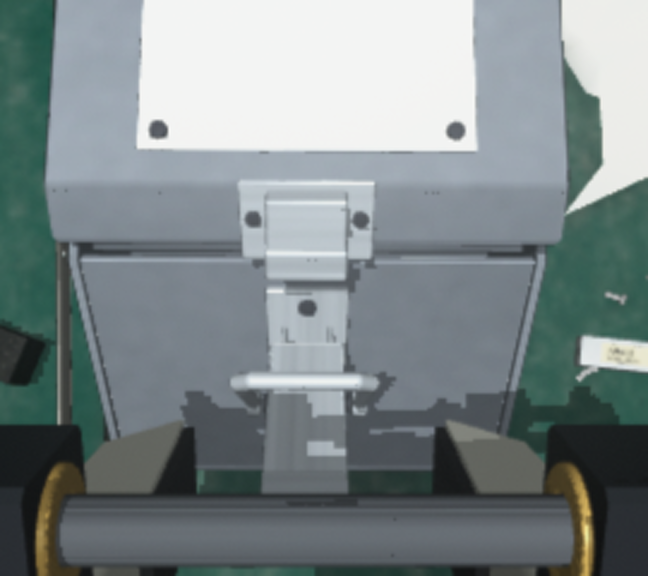

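View pics/s3z.png

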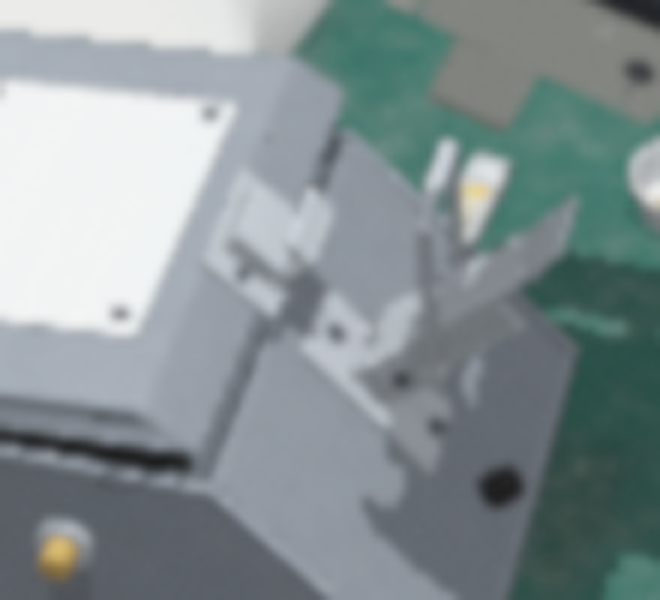

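```bash
cat > tri.py <<'E'
import numpy as np
from scipy.optimize import least_squares
def tri(l):
    def f(X):
        o=[]
        for p,px in l:
            q=p["camera_matrix"]@(p["R"]@X+p["t"]);o+=list(q[:2]/q[2]-px)
        return o
    r=least_squares(f,[.52,-.06,.14]);return r.x,np.round(r.fun,2)
E
python3 - <<'E'
from tri import *
from h import *
w=dict(np.load("wrist3.npz"));s=dict(np.load("side3.npz"))
W=lambda a,b:np.array([150+a/2.4,60+b/2.4]);S=lambda a,b:np.array([225+a/6,155+b/6])
x,e=tri([(w,W(304.5,382)),(s,S(440,168))]);print(x,e,tobox(x))
x,e=tri([(w,W(231,381)),(s,S(428,193))]);print("L",x,e)
x,e=tri([(w,W(378,383)),(s,S(452,138))]);print("R",x,e)
# hook lip front middle: wrist (306,262) side lip? 
x,e=tri([(w,W(346,252)),(s,S(330,200))]);print("lipR",x,e,tobox(x))
x,e=tri([(w,W(267,252)),(s,S(290,260))]);print("lipL",x,e,tobox(x))
E
```

```text
[ 0.52247342 -0.06190031  0.14329378] [ 0.19  1.18 -3.07 -0.3 ] [ 0.04643391 -0.00161433  0.04873387]
L [ 0.52308896 -0.04194166  0.15027176] [ 0.2   1.31 -3.43 -0.39]
R [ 0.52177966 -0.08305657  0.13768507] [ 0.17  1.   -2.61 -0.21]
lipR [ 0.56390519 -0.07649795  0.11471173] [ 0.21  2.74 -6.23 -1.7 ] [ 0.05586793 -0.01473226 -0.00112127]
lipL [ 0.56634918 -0.05075936  0.11079812] [ 0.13  1.82 -4.   -1.14] [ 0.0541817   0.01107686 -0.00496972]
```

```bash
python3 -c "
from h import *
zt=np.array([.342,0,-.94]);T=np.array([.5186,-.063,.1506])
to(T-.03*zt,rot(20));to(T,rot(20))"
```

```text
rows shift cm [-0.19 -0.09  2.71] rotvec deg [0.13 0.05 0.09]
rows shift cm [-0.19 -0.13  5.71] rotvec deg [0.13 0.05 0.09]
```

```bash
python3 -m creep '[[[-0.1,-0.1,1.5,0,0,0,0.3],[-0.2,-0.1,3,0,0,0,0.3],[-0.2,-0.1,4.5,0,0,0,0.3],[-0.2,-0.13,5.2,0,0,0,0.3],[-0.2,-0.13,5.7,0,0,0,0.3]]]' 3 ; python3 - <<'E'
from h import *
import cv2
show()
for c in("wrist","side"):
    im=robot.read_camera(c); p=robot.camera_params(c); cv2.imwrite(f"pics/{c}4.png",im[:,:,::-1])
    np.savez(f"{c}4.npz",**{k:np.array(v) for k,v in p.items()})
a=cv2.imread("pics/wrist4.png");b=cv2.imread("pics/side4.png")
cv2.imwrite("pics/z4.png",np.hstack([cv2.resize(a[150:350,180:380],(400,400),interpolation=2),cv2.resize(b[155:255,235:335],(400,400),interpolation=2)]))
E
```

```text
time: 6.75
tool_pos: [0.5188, -0.0629, 0.1501]
tool_rot: [3.139, -0.348, -0.034]
contact_force: [-0.3, 1.1, 1.3]
opening: 0.0595
t 6.75 tcp [ 0.5188 -0.0629  0.1501] rot [ 3.139 -0.348 -0.034] F [-0.35  1.15  1.26] op 0.0595
  tcp u,y,n [48.6 -2.8 56.1] tip [42.7 -2.8 43.4] box xz tip [-89.4  -2.8 136.9] F u,y,n [0.61 1.14 1.17]
```

View pics/z4.png

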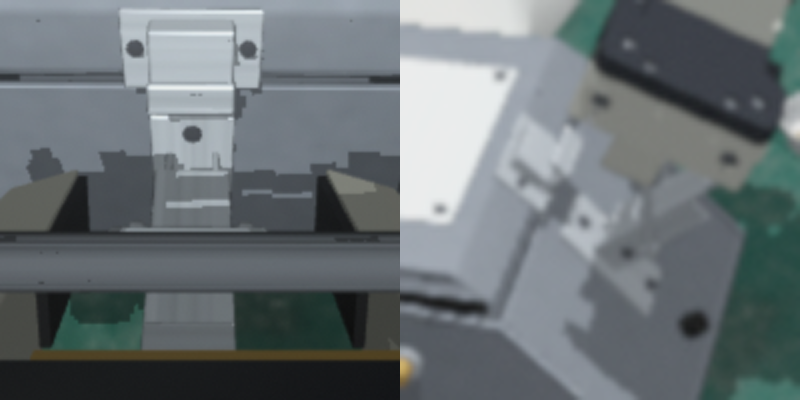

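```bash
python3 -m creep '[[[0,-0.15,0,0,0,0,0.3],[0,-0.3,0,0,0,0,0.3],[0,-0.3,0,0,0,0,-0.05],[0,-0.3,0,0,0,0,-0.2],[0,-0.3,0,0,0,0,-0.3],[0,-0.3,0,0,0,0,-0.3]]]' 3 ; python3 - <<'E'
from h import *
import cv2
show()
c="wrist"
im=robot.read_camera(c); p=robot.camera_params(c); cv2.imwrite(f"pics/{c}5.png",im[:,:,::-1])
a=im[:,:,::-1]
cv2.imwrite("pics/z5.png",cv2.resize(a[150:350,180:380],(600,600),interpolation=2))
E
```

```text
time: 7.45
tool_pos: [0.5188, -0.0597, 0.1505]
tool_rot: [3.139, -0.348, -0.034]
contact_force: [-0.2, 1.6, 2.4]
opening: 0.0415
t 7.45 tcp [ 0.5188 -0.0597  0.1505] rot [ 3.139 -0.348 -0.034] F [-0.19  1.59  2.39] op 0.0415
  tcp u,y,n [48.9  0.4 56.5] tip [43.   0.4 43.8] box xz tip [-89.5   0.4 137.4] F u,y,n [1.51 1.58 1.87]
```

View pics/z5.png

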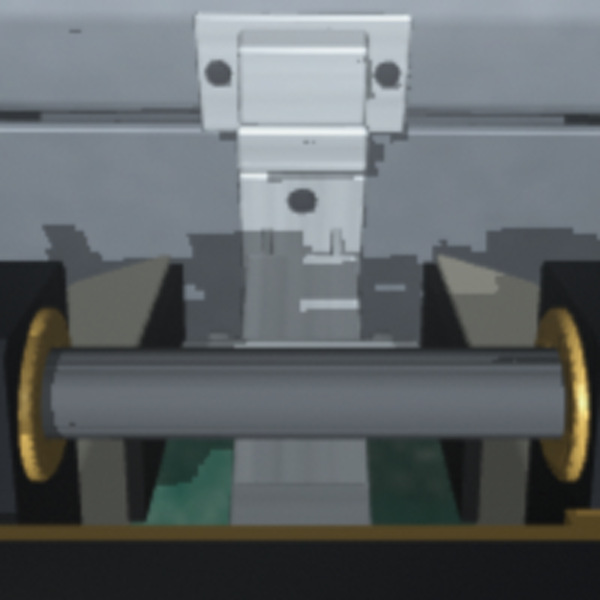

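```bash
cat > ov.py <<'E'
from h import *
import cv2
def hookpt(x,y,z,lid=.082,h0=(44.5,-4.7)):
    b=PV*1000+h0[0]*u+h0[1]*n + x*u+z*n
    r=np.array([b[0]-84,b[2]-94]);c,s=np.cos(lid),np.sin(lid)
    B=np.array([84+c*r[0]+s*r[1],y,94-s*r[0]+c*r[1]])/1000
    return BX+RB@B
def pj(p,X):
    q=p["camera_matrix"]@(p["R"]@X+p["t"]);return q[:2]/q[2]
E
python3 - <<'E'
from ov import *
for c in("wrist3","side3"):
    p=dict(np.load(c+".npz"))
    a=cv2.imread(f"pics/{c}.png");f=4
    (r0,c0)=(130,200) if c[0]=="w" else (160,235)
    z=cv2.resize(a[r0:r0+100,c0:c0+140 if c[0]=="w" else c0+100],None,fx=f,fy=f,interpolation=cv2.INTER_CUBIC)
    def dr(pts,col):
        q=np.array([(pj(p,X)-[c0,r0])*f for X in pts]);cv2.polylines(z,[np.int32(q)],True,col,1);return np.round(q)
    print(c,dr([hookpt(-6.5,13,7.5),hookpt(-6.5,-13,7.5),hookpt(4.4,-13,7.5),hookpt(4.4,13,7.5)],(0,0,255)))
    dr([hookpt(16.5,13,-3.5),hookpt(16.5,-13,-3.5),hookpt(0,-13,-3.5),hookpt(0,13,-3.5)],(255,0,0))
    # lid front top edge, rim
    L=[]
    for m in(1,-1):
        r=np.array([-114,13.]);cc,s=np.cos(.082),np.sin(.082)
        L.append(BX+RB@(np.array([84+cc*r[0]+s*r[1],m*84,94-s*r[0]+cc*r[1]])/1000))
    dr(L,(0,255,0)); dr([BX+RB@np.array([-.05,m*.085,.088]) for m in(1,-1)],(0,255,255))
    cv2.imwrite(f"pics/ov_{c}.png",z)
for X in([.5711,-.0636,.1191],[.5672,-.0631,.1146]):print(tobox(X)*1000)
print(tobox(hookpt(0,0,0))*1000,tobox(hookpt(11,0,-1))*1000)
E
```

```text
wrist3 [[233. 221.]
 [369. 221.]
 [371. 171.]
 [231. 171.]]
side3 [[170. 147.]
 [184. 110.]
 [167.  95.]
 [152. 132.]]
[63.73149793 -1.58707459 -2.77889339]
[57.78098998 -1.22581054 -3.19234647]
[ 5.33905446e+01 -2.65109287e-15  2.35935184e+00] [ 6.42716751e+01 -1.00216401e-15  4.61722456e-01]
```

View pics/ov_wrist3.png

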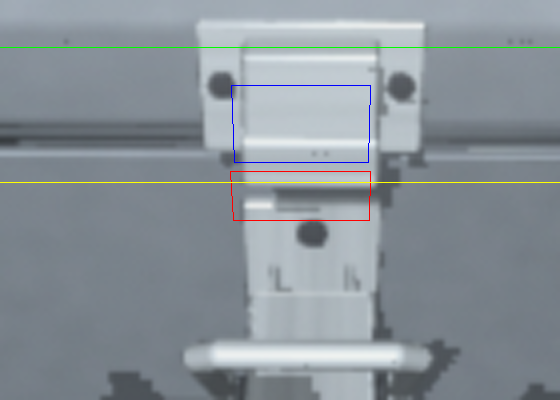

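View pics/ov_side3.png

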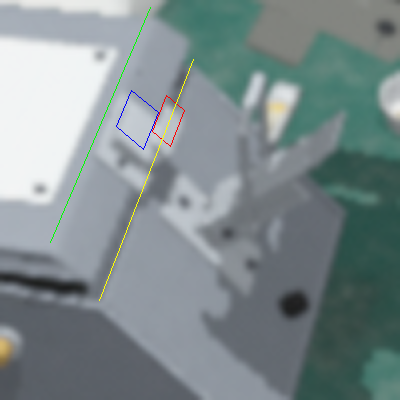

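```bash
python3 - <<'E'
from ov import *
p={k:np.array(v) for k,v in robot.camera_params("wrist").items()}; np.savez("wrist5.npz",**p)
a=cv2.imread("pics/wrist5.png");f=4;r0,c0=145,210
z=cv2.resize(a[r0:r0+140,c0:c0+150],None,fx=f,fy=f,interpolation=cv2.INTER_CUBIC)
def dr(pts,col):
    q=np.array([(pj(p,X)-[c0,r0])*f for X in pts]);cv2.polylines(z,[np.int32(q)],True,col,1);return np.round(q)
print(dr([hookpt(-6.5,13,7.5),hookpt(-6.5,-13,7.5),hookpt(4.4,-13,7.5),hookpt(4.4,13,7.5)],(0,0,255)))
print(dr([hookpt(16.5,13,-3.5),hookpt(16.5,-13,-3.5),hookpt(0,-13,-3.5),hookpt(0,13,-3.5)],(255,0,0)))
dr([BX+RB@np.array([-.05,m*.085,.088]) for m in(1,-1)],(0,255,255))
b=box((.046,.0501));print(b,pj(p,b),"tcp now",np.round(robot.observe()["tool_pos"],4))
dr([box((.046,.0501),.021),box((.046,.0501),-.021)],(0,255,0))
cv2.imwrite("pics/ov_wrist5.png",z)
E
```

```text
[[194. 257.]
 [369. 257.]
 [372. 196.]
 [191. 196.]]
[[192.  85.]
 [371.  85.]
 [366. 181.]
 [196. 181.]]
[ 0.5212587  -0.06024182  0.14395296] [280.30734672 262.80754505] tcp now [ 0.5188 -0.0597  0.1505]
```

View pics/ov_wrist5.png

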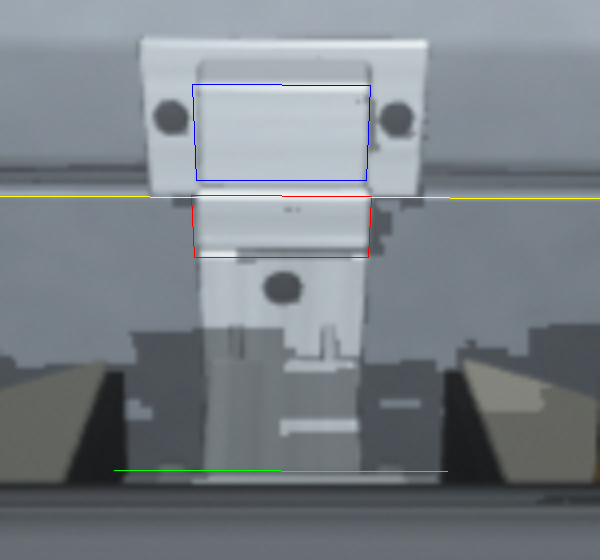

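```bash
cat >> h.py <<'E'
def d(du,dn,dy=0,tilt=None):
    "mm in box u,n -> tool cm"
    s=st();Rc=Ro.from_euler("xyz",s["tool_rot"]).as_matrix()
    w=RB@(du*u+dn*n+np.array([0,dy,0]))
    print((du,dn),"-> tool cm",np.round(Rc.T@w/10,2))
E
python3 -c "
from h import *
d(7,-10);d(14,-20.5);d(20,-30.7)"
```

```text
(7, -10) -> tool cm [1.06 0.   0.61]
(14, -20.5) -> tool cm [2.14 0.   1.26]
(20, -30.7) -> tool cm [3.11 0.   1.93]
```

```bash
python3 -m creep '[[[0.35,0,0.2,0,0,0,-0.3],[0.7,0,0.4,0,0,0,-0.3],[1.06,0,0.61,0,0,0,-0.3],[1.06,0,0.61,0,0,0,-0.3]]]' 5; python3 - <<'E'
from h import *
import cv2
show()
im=robot.read_camera("wrist");im2=robot.read_camera("side")
cv2.imwrite("pics/z6.png",np.hstack([cv2.resize(im[150:350,180:380,::-1],(400,400),interpolation=2),cv2.resize(im2[155:255,235:335,::-1],(400,400),interpolation=2)]))
d(13,-20.7)
E
```

```text
time: 7.9
tool_pos: [0.5312, -0.0601, 0.148]
tool_rot: [3.14, -0.347, -0.034]
contact_force: [-0.0, 2.7, 0.4]
opening: 0.0414
t 7.9 tcp [ 0.5312 -0.0601  0.148 ] rot [ 3.14  -0.347 -0.034] F [-0.05  2.7   0.44] op 0.0414
  tcp u,y,n [55.9  0.5 45.9] tip [49.9  0.4 33.2] box xz tip [-77.1   0.4 134.8] F u,y,n [0.21 2.69 0.41]
(13, -20.7) -> tool cm [2.06 0.   1.32]
```

View pics/z6.png

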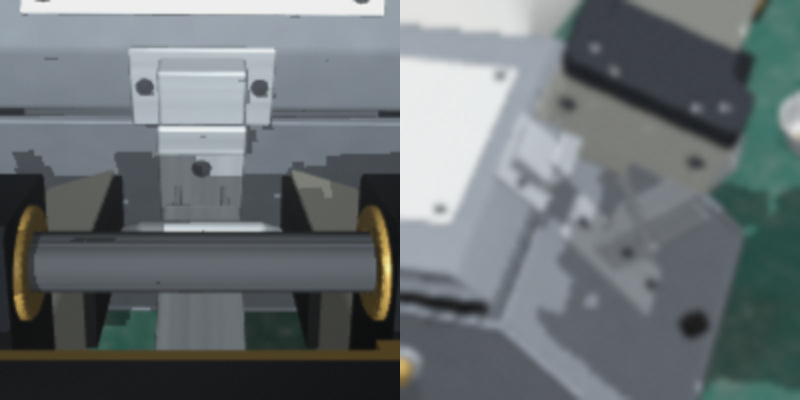

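```bash
python3 -m creep '[[[0.3,-0.02,0.2,0,0,0,-0.3],[0.6,-0.04,0.4,0,0,0,-0.3],[1.0,-0.05,0.65,0,0,0,-0.3],[1.4,-0.05,0.9,0,0,0,-0.3],[1.7,-0.05,1.1,0,0,0,-0.3],[2.06,-0.05,1.32,0,0,0,-0.3],[2.06,-0.05,1.32,0,0,0,-0.3]]]' 8; python3 - <<'E'
from h import *
import cv2
show()
im=robot.read_camera("wrist");im2=robot.read_camera("side")
cv2.imwrite("pics/z7.png",np.hstack([cv2.resize(im[130:330,180:380,::-1],(400,400),interpolation=2),cv2.resize(im2[155:255,235:335,::-1],(400,400),interpolation=2)]))
E
```

```text
time: 8.7
tool_pos: [0.555, -0.0605, 0.1424]
tool_rot: [3.14, -0.347, -0.034]
contact_force: [-1.7, -1.5, -2.7]
opening: 0.0412
t 8.7 tcp [ 0.555  -0.0605  0.1424] rot [ 3.14  -0.347 -0.034] F [-1.7  -1.54 -2.69] op 0.0412
  tcp u,y,n [68.7  0.9 25.1] tip [62.8  0.9 12.4] box xz tip [-53.3   0.9 129.2] F u,y,n [-3.06 -1.6  -0.74]
```

View pics/z7.png

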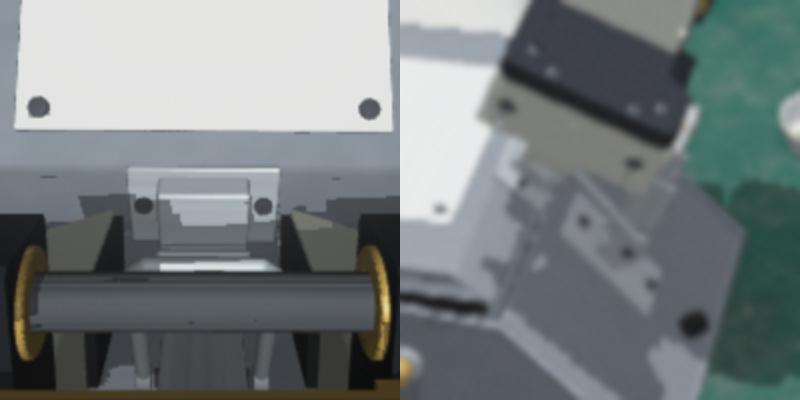

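```bash
python3 - <<'E'
from ov import *
pw={k:np.array(v) for k,v in robot.camera_params("wrist").items()};ps={k:np.array(v) for k,v in robot.camera_params("side").items()}
im=robot.read_camera("wrist");im2=robot.read_camera("side")
cv2.imwrite("pics/wrist8.png",im[:,:,::-1]);cv2.imwrite("pics/side8.png",im2[:,:,::-1]);np.savez("wrist8.npz",**pw)
out=[]
s=robot.observe();zt=Ro.from_euler("xyz",s["tool_rot"]).as_matrix()[:,2];bar=s["tool_pos"]+.007*zt
print("bar guess",tobox(bar)*1000)
yb=RB@np.array([0,1,0])
for p,a,(r0,c0),w in((pw,im,(200,225),100),(ps,im2,(165,245),80)):
    f=5
    z=cv2.resize(a[r0:r0+90,c0:c0+w+(20 if w==100 else 0)][:,:,::-1],None,fx=f,fy=f,interpolation=cv2.INTER_CUBIC)
    def dr(pts,col):
        q=np.array([(pj(p,X)-[c0,r0])*f for X in pts]);cv2.polylines(z,[np.int32(q)],True,col,1)
    dr([hookpt(-6.5,13,7.5),hookpt(-6.5,-13,7.5),hookpt(4.4,-13,7.5),hookpt(4.4,13,7.5)],(0,0,255))
    dr([hookpt(16.5,13,-3.5),hookpt(16.5,-13,-3.5),hookpt(0,-13,-3.5),hookpt(0,13,-3.5)],(255,0,0))
    dr([bar+.021*yb,bar-.021*yb],(0,255,0)); dr([box((.0,.0),.021),box((0,0),-.021)],(0,255,255))
    out.append(z[:,:400])
    cv2.imwrite(f"pics/ov8_{w}.png",z)
E
```

```text
bar guess [65.88639644  0.92287409 19.27048821]
```

View pics/ov8_100.png

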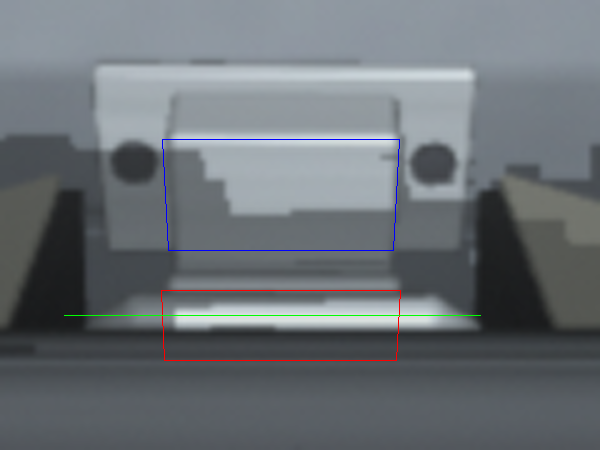

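View pics/ov8_80.png

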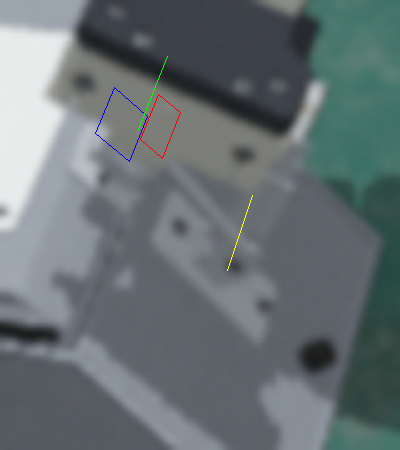

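```bash
python3 - <<'E'
from ov import *
p=dict(np.load("wrist8.npz"))
s=robot.observe();M=Ro.from_euler("xyz",s["tool_rot"]).as_matrix();t=s["tool_pos"]
for z in(2,7,12):
  for x in(-3,0,3):
    a=pj(p,t+M@np.array([x,21,z])/1000);b=pj(p,t+M@np.array([x,-21,z])/1000);print(z,x,np.round(a,1),np.round(b,1))
C=-p["R"].T@p["t"];print("cam in tool",M.T@(C-t),M.T@p["R"].T)
E
```

```text
2 -3 [322.2 273.1] [236.7 273. ]
2 0 [322.4 267.5] [236.5 267.4]
2 3 [322.6 261.8] [236.3 261.8]
7 -3 [320.9 268.6] [238.  268.5]
7 0 [321.1 263.1] [237.8 263.1]
7 3 [321.3 257.6] [237.6 257.6]
12 -3 [319.8 264.3] [239.2 264.3]
12 0 [320. 259.] [239.1 258.9]
12 3 [320.2 253.6] [238.9 253.6]
cam in tool [ 0.06981789  0.00053229 -0.14342271] [[ 7.91475695e-04 -9.66883775e-01 -2.55215868e-01]
 [ 9.99999685e-01  7.79394875e-04  1.48467205e-04]
 [ 5.53634077e-05 -2.55215905e-01  9.66884088e-01]]
```

```bash
python3 -c "
from h import *
show();d(0,-1);d(-.08,-10);d(-10,.8)"
```

```text
t 8.9 tcp [ 0.5547 -0.0605  0.1428] rot [ 3.139 -0.348 -0.034] F [-2.86 -1.69 -2.69] op 0.0408
  tcp u,y,n [68.9  0.9 25.6] tip [62.9  0.9 12.9] box xz tip [-53.6   0.9 129.6] F u,y,n [-3.88 -1.79  0.08]
(0, -1) -> tool cm [ 0.04 -0.    0.09]
(-0.08, -10) -> tool cm [ 0.42 -0.    0.91]
(-10, 0.8) -> tool cm [-0.94 -0.    0.35]
```

```bash
python3 -m creep '[[[0.08,0,0.18,0,0,0,-0.3],[0.17,0,0.36,0,0,0,-0.3],[0.25,0,0.55,0,0,0,-0.3]]]' 8 >/dev/null; python3 -c "
from h import *
show()"; python3 -m creep '[[[0.08,0,0.18,0,0,0,-0.3],[0.17,0,0.36,0,0,0,-0.3]]]' 8 >/dev/null; python3 -c "
from h import *
show()"
```

```text
t 9.2 tcp [ 0.5598 -0.0608  0.1391] rot [ 3.139 -0.35  -0.034] F [-1.06 -2.5  -0.12] op 0.0411
  tcp u,y,n [69.8  0.8 19.4] tip [63.9  0.8  6.7] box xz tip [-48.5   0.8 125.9] F u,y,n [-0.77 -2.54  0.6 ]
t 9.4 tcp [ 0.563  -0.061   0.1363] rot [ 3.139 -0.35  -0.034] F [-2.46 -1.18 -1.34] op 0.0408
  tcp u,y,n [70.1  0.8 15.2] tip [64.2  0.7  2.5] box xz tip [-45.3   0.7 123.2] F u,y,n [-2.66 -1.27  0.76]
```

```bash
for i in 1 2 3; do python3 -m creep '[[[0.03,0,0.09,0,0,0,-0.3],[0.05,0,0.18,0,0,0,-0.3]]]' 8 >/dev/null; python3 -c "
from h import *
show()"; done
```

```text
t 9.6 tcp [ 0.5643 -0.061   0.1349] rot [ 3.139 -0.351 -0.034] F [-1.54 -1.51 -0.14] op 0.0408
  tcp u,y,n [70.   0.8 13.2] tip [64.1  0.7  0.5] box xz tip [-43.9   0.7 121.7] F u,y,n [-1.15 -1.56  0.95]
t 9.8 tcp [ 0.5655 -0.0611  0.1333] rot [ 3.139 -0.351 -0.034] F [-0.76 -1.5  -0.86] op 0.0409
  tcp u,y,n [69.8  0.7 11.3] tip [63.9  0.7 -1.4] box xz tip [-42.7   0.7 120.2] F u,y,n [-1.1  -1.52 -0.11]
t 10.0 tcp [ 0.5667 -0.0611  0.1318] rot [ 3.139 -0.351 -0.034] F [-0.88 -1.14  0.6 ] op 0.0406
  tcp u,y,n [69.5  0.7  9.4] tip [63.6  0.7 -3.3] box xz tip [-41.6   0.7 118.6] F u,y,n [-0.17 -1.17  1.02]
```

```bash
for i in 1 2 ; do python3 -m creep '[[[0.02,0,0.05,0,0,0,-0.3],[0.04,0,0.1,0,0,0,-0.3]]]' 8 >/dev/null; python3 -c "
from h import *
show()"; done;  python3 - <<'E'
from h import *
import cv2
im=robot.read_camera("wrist");im2=robot.read_camera("side")
cv2.imwrite("pics/z9.png",np.hstack([cv2.resize(im[150:350,180:380,::-1],(400,400),interpolation=2),cv2.resize(im2[155:255,235:335,::-1],(400,400),interpolation=2)]))
E
```

```text
t 10.2 tcp [ 0.5674 -0.0612  0.1309] rot [ 3.139 -0.351 -0.034] F [-1.55 -1.08  0.12] op 0.041
  tcp u,y,n [69.4  0.7  8.3] tip [63.5  0.7 -4.4] box xz tip [-40.9   0.7 117.8] F u,y,n [-0.98 -1.14  1.15]
t 10.4 tcp [ 0.5679 -0.0611  0.1304] rot [ 3.139 -0.351 -0.034] F [-7.66 -1.42  7.09] op 0.0409
  tcp u,y,n [69.3  0.8  7.5] tip [63.4  0.7 -5.2] box xz tip [-40.4   0.7 117.2] F u,y,n [-0.37 -1.69 10.4 ]
```

View pics/z9.png

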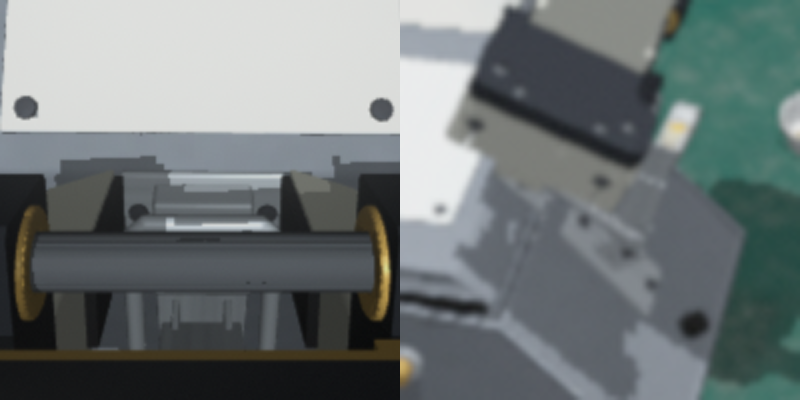

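```bash
python3 -c "
from h import *
d(0,.5);d(-4,.8);d(-8,1.1);d(-12,1.5)"; python3 -m creep '[[[-0.02,0,-0.04,0,0,0,-0.3],[-0.15,0,0,0,0,0,-0.3],[-0.3,0,0.04,0,0,0,-0.3]]]' 8 >/dev/null; python3 -c "
from h import *
show()"
```

```text
(0, 0.5) -> tool cm [-0.02  0.   -0.05]
(-4, 0.8) -> tool cm [-0.4 -0.   0.1]
(-8, 1.1) -> tool cm [-0.77 -0.    0.24]
(-12, 1.5) -> tool cm [-1.15 -0.    0.37]
t 10.8 tcp [ 0.5668 -0.0613  0.1301] rot [ 3.138 -0.355 -0.034] F [3.96 0.96 3.18] op 0.0411
  tcp u,y,n [68.5  0.6  8.1] tip [62.6  0.5 -4.6] box xz tip [-41.4   0.5 117. ] F u,y,n [ 5.02  1.1  -0.53]
```

```bash
python3 -m creep '[[[0,0,0,0,0,0,-0.3]]]' 8 >/dev/null; python3 -c "
from h import *
show()"; python3 -m creep '[[[-0.1,0,0.03,0,0,0,-0.3]]]' 8 >/dev/null; python3 -c "
from h import *
show()"
```

```text
t 10.9 tcp [ 0.5668 -0.0612  0.1301] rot [ 3.138 -0.355 -0.034] F [-2.53 -0.42 -0.28] op 0.041
  tcp u,y,n [68.4  0.6  8.1] tip [62.5  0.6 -4.6] box xz tip [-41.4   0.6 117. ] F u,y,n [-1.98 -0.51  1.58]
t 11.0 tcp [ 0.5666 -0.0612  0.1299] rot [ 3.138 -0.357 -0.034] F [2.28 0.11 3.6 ] op 0.0407
  tcp u,y,n [68.1  0.6  8.1] tip [62.3  0.6 -4.7] box xz tip [-41.6   0.6 116.7] F u,y,n [4.16 0.19 0.94]
```

```bash
python3 - <<'E'
from ov import *
pw={k:np.array(v) for k,v in robot.camera_params("wrist").items()}
im=robot.read_camera("wrist");cv2.imwrite("pics/wrist10.png",im[:,:,::-1])
s=robot.observe();zt=Ro.from_euler("xyz",s["tool_rot"]).as_matrix()[:,2];bar=s["tool_pos"]+.007*zt
print("bar guess",tobox(bar)*1000,s["contact_force"])
yb=RB@np.array([0,1,0]);p=pw;r0,c0,f=215,225,6
z=cv2.resize(im[r0:r0+90,c0:c0+120][:,:,::-1],None,fx=f,fy=f,interpolation=cv2.INTER_CUBIC)
def dr(pts,col):
    q=np.array([(pj(p,X)-[c0,r0])*f for X in pts]);cv2.polylines(z,[np.int32(q)],True,col,1)
dr([hookpt(-6.5,13,7.5),hookpt(-6.5,-13,7.5),hookpt(4.4,-13,7.5),hookpt(4.4,13,7.5)],(0,0,255))
dr([hookpt(16.5,13,-3.5),hookpt(16.5,-13,-3.5),hookpt(0,-13,-3.5),hookpt(0,13,-3.5)],(255,0,0))
dr([bar+.021*yb,bar-.021*yb],(0,255,0))
cv2.imwrite("pics/ov10.png",z)
E
```

```text
bar guess [65.1172044   0.5569875   1.75050238] [2.15099753 0.08442541 1.84379046]
```

View pics/ov10.png

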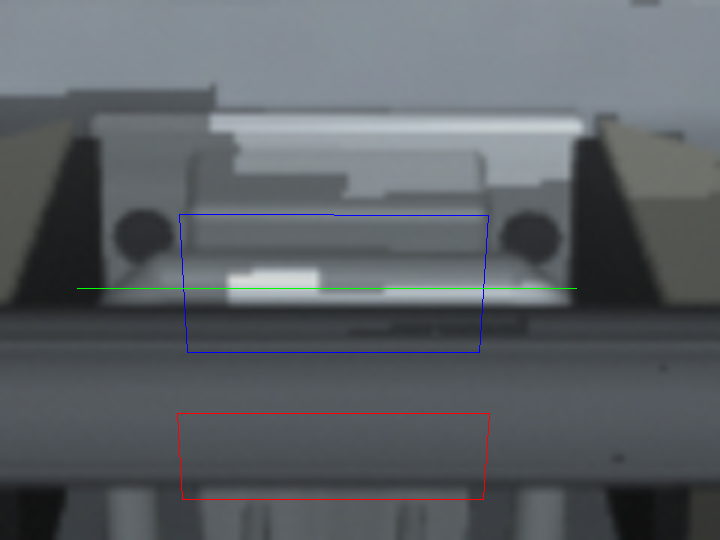

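```bash
python3 -m creep '[[[-0.15,0,0.03,0,0,0,-0.3],[-0.3,0,0.07,0,0,0,-0.3]]]' 8 >/dev/null; python3 -c "
from h import *
show()"; python3 -m creep '[[[-0.3,0,0.06,0,0,0,-0.3],[-0.3,0,0.06,0,0,0,-0.3]]]' 8 >/dev/null; python3 -c "
from h import *
show()"
```

```text
t 11.25 tcp [ 0.5645 -0.0612  0.1285] rot [ 3.138 -0.358 -0.034] F [3.29 0.67 2.84] op 0.0412
  tcp u,y,n [65.6  0.5  8.6] tip [59.8  0.5 -4.1] box xz tip [-43.7   0.5 115.4] F u,y,n [ 4.31  0.78 -0.3 ]
t 11.45 tcp [ 0.5613 -0.061   0.1265] rot [ 3.138 -0.357 -0.034] F [1.66 0.04 0.42] op 0.0408
  tcp u,y,n [62.   0.6  9.5] tip [56.2  0.6 -3.3] box xz tip [-46.8   0.6 113.4] F u,y,n [ 1.47  0.1  -0.88]
```

```bash
cat > look.py <<'E'
from ov import *
import sys
k=sys.argv[1];lid=float(sys.argv[2]) if len(sys.argv)>2 else .082
pw={k_:np.array(v) for k_,v in robot.camera_params("wrist").items()}
im=robot.read_camera("wrist");cv2.imwrite(f"pics/wrist{k}.png",im[:,:,::-1])
s=robot.observe();zt=Ro.from_euler("xyz",s["tool_rot"]).as_matrix()[:,2];bar=s["tool_pos"]+.007*zt
print("bar guess",tobox(bar)*1000)
yb=RB@np.array([0,1,0]);p=pw;r0,c0,f=195,225,5
z=cv2.resize(im[r0:r0+110,c0:c0+120][:,:,::-1],None,fx=f,fy=f,interpolation=cv2.INTER_CUBIC)
def dr(pts,col):
    q=np.array([(pj(p,X)-[c0,r0])*f for X in pts]);cv2.polylines(z,[np.int32(q)],True,col,1)
dr([hookpt(-6.5,13,7.5,lid),hookpt(-6.5,-13,7.5,lid),hookpt(4.4,-13,7.5,lid),hookpt(4.4,13,7.5,lid)],(0,0,255))
dr([hookpt(16.5,13,-3.5,lid),hookpt(16.5,-13,-3.5,lid),hookpt(0,-13,-3.5,lid),hookpt(0,13,-3.5,lid)],(255,0,0))
dr([bar+.021*yb,bar-.021*yb],(0,255,0))
cv2.imwrite(f"pics/ov{k}.png",z)
E
python3 look.py 11
```

```text
bar guess [59.08041468  0.59070261  3.08953406]
```

View pics/ov11.png

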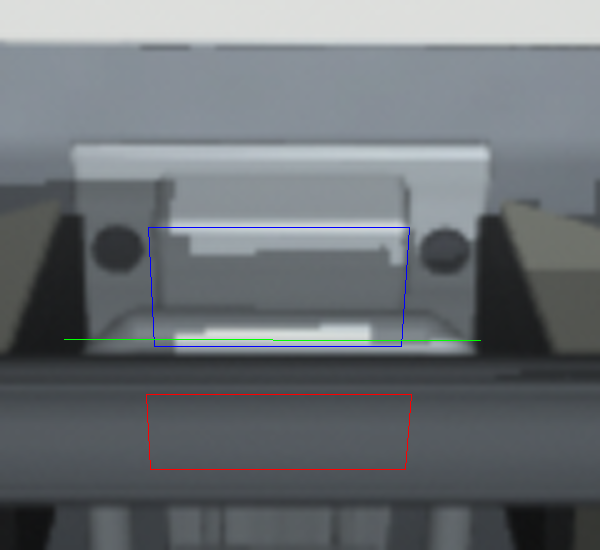

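```bash
for i in 1 2; do python3 -m creep '[[[-0.1,0,0.045,0,0,0,-0.3],[-0.2,0,0.09,0,0,0,-0.3]]]' 8 >/dev/null; python3 -c "
from h import *
show()"; done
```

```text
t 11.7 tcp [ 0.5596 -0.061   0.1248] rot [ 3.138 -0.357 -0.034] F [1.95 0.87 1.55] op 0.0407
  tcp u,y,n [59.6  0.6  9.5] tip [53.8  0.5 -3.3] box xz tip [-48.6   0.5 111.7] F u,y,n [ 2.45  0.94 -0.26]
t 11.9 tcp [ 0.558  -0.061   0.1232] rot [ 3.138 -0.357 -0.034] F [ 2.69 -0.19  1.7 ] op 0.0409
  tcp u,y,n [57.3  0.6  9.5] tip [51.5  0.5 -3.3] box xz tip [-50.2   0.5 110.1] F u,y,n [ 3.11 -0.09 -0.71]
```

```bash
for i in 1 2 3; do python3 -m creep '[[[-0.07,0,0.03,0,0,0,-0.3],[-0.13,0,0.055,0,0,0,-0.3]]]' 8 >/dev/null; python3 -c "
from h import *
show()"; done
```

```text
t 12.1 tcp [ 0.5577 -0.061   0.1229] rot [ 3.138 -0.359 -0.034] F [3.87 2.05 4.63] op 0.0413
  tcp u,y,n [56.9  0.5  9.4] tip [51.1  0.5 -3.3] box xz tip [-50.4   0.5 109.8] F u,y,n [5.96 2.19 0.59]
t 12.3 tcp [ 0.5576 -0.0611  0.1227] rot [ 3.137 -0.362 -0.034] F [5.17 1.87 6.56] op 0.0411
  tcp u,y,n [56.7  0.5  9.4] tip [50.9  0.4 -3.4] box xz tip [-50.5   0.4 109.6] F u,y,n [8.25 2.05 1.04]
t 12.5 tcp [ 0.5576 -0.0611  0.1226] rot [ 3.137 -0.364 -0.034] F [5.62 2.68 6.92] op 0.0409
  tcp u,y,n [56.5  0.5  9.3] tip [50.8  0.4 -3.5] box xz tip [-50.5   0.4 109.5] F u,y,n [8.8  2.88 0.99]
```

```bash
python3 -m creep '[[[-0.05,0,-0.09,0,0,0,-0.3],[-0.1,0,-0.2,0,0,0,-0.3]]]' 8 >/dev/null; python3 -c "
from h import *
show()"; python3 look.py 12
```

```text
t 12.7 tcp [ 0.5564 -0.061   0.1242] rot [ 3.137 -0.365 -0.034] F [ 9.01  2.01 -0.01] op 0.0409
  tcp u,y,n [56.9  0.5 11.3] tip [51.2  0.4 -1.5] box xz tip [-51.7   0.4 111.1] F u,y,n [ 6.31  2.33 -6.33]
bar guess [54.06052643  0.44132879  4.96449273]
```

View pics/ov12.png

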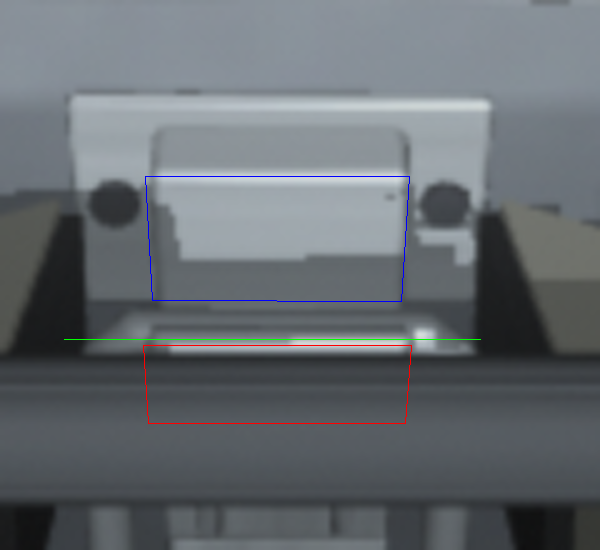

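```bash
python3 -m creep '[[[0.06,0,0.06,0,0,0,-0.3],[0.1,0,0.1,0,0,0,-0.3]]]' 5 >/dev/null; python3 -c "
from h import *
show()"; python3 -m creep '[[[0,0,0,0,0,0,0.0],[0,0,0,0,0,0,0.3],[0,0,0,0,0,0,0.3],[0,0,0,0,0,0,0.3]]]' 5 >/dev/null; python3 -c "
from h import *
show()"; python3 look.py 13
```

```text
t 12.95 tcp [ 0.557  -0.061   0.1233] rot [ 3.137 -0.364 -0.034] F [0.09 0.97 3.93] op 0.0415
  tcp u,y,n [56.7  0.6 10.2] tip [51.   0.5 -2.6] box xz tip [-51.    0.5 110.3] F u,y,n [2.82 0.97 2.73]
t 13.35 tcp [ 0.5566 -0.0609  0.1229] rot [ 3.137 -0.363 -0.034] F [ 0.28  0.15 -0.47] op 0.059
  tcp u,y,n [56.1  0.6 10.2] tip [50.3  0.6 -2.5] box xz tip [-51.5   0.6 109.8] F u,y,n [-0.14  0.16 -0.53]
bar guess [53.39588675  0.57279973  3.83539098]
```

View pics/ov13.png

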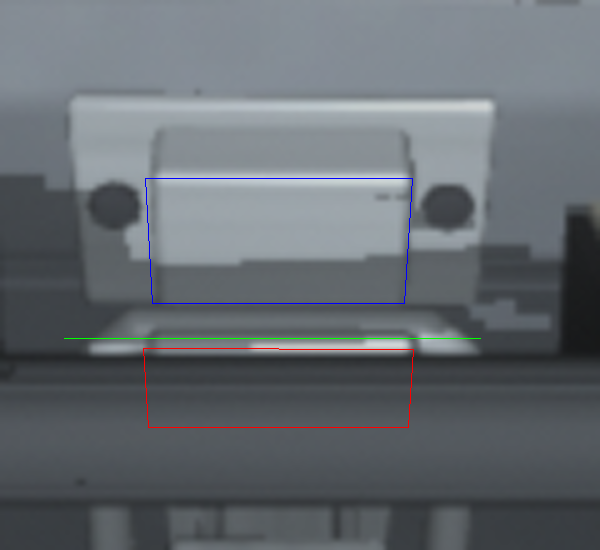

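```bash
python3 -m creep '[[[0,0,-1,0,0,0,0.3],[0,0,-3,0,0,0,0.3],[0,0,-6,0,0,0,0.0],[0,0,-9,0,0,0,-1],[0,0,-9,0,0,0,-1],[0,0,-9,0,0,0,-1]]]' 10 >/dev/null;python3 - <<'E'
from ov import *
show()
p={k:np.array(v) for k,v in robot.camera_params("wrist").items()}
im=robot.read_camera("wrist");im2=robot.read_camera("side");cv2.imwrite("pics/wrist14.png",im[:,:,::-1]);cv2.imwrite("pics/side14.png",im2[:,:,::-1]);np.savez("wrist14.npz",**p)
cv2.imwrite("pics/z14.png",np.hstack([cv2.resize(im[110:310,180:380,::-1],(400,400),interpolation=2),cv2.resize(im2[155:255,235:335,::-1],(400,400),interpolation=2)]))
E
```

```text
t 14.0 tcp [ 0.5248 -0.0595  0.2081] rot [ 3.136 -0.365 -0.034] F [-0.01 -0.44 -0.54] op 0.0319
  tcp u,y,n [93.8  0.9 93. ] tip [88.1  0.8 80.2] box xz tip [-83.3   0.8 195. ] F u,y,n [-0.38 -0.44 -0.38]
```

View pics/z14.png

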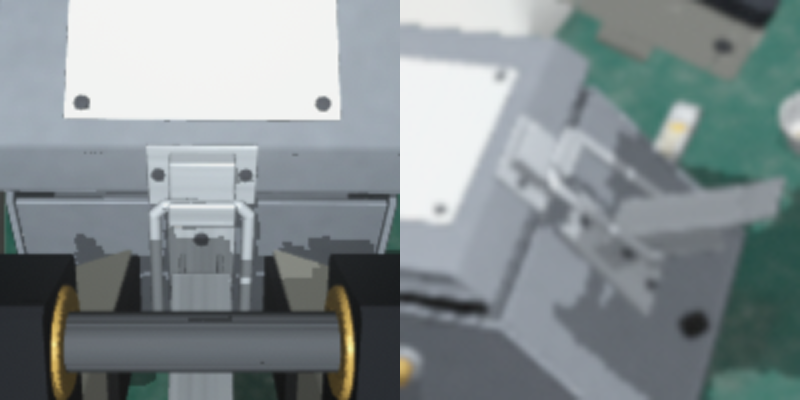

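```bash
python3 - <<'E'
from ov import *
ps={k:np.array(v) for k,v in robot.camera_params("side").items()}
def Lv(th,s,o,y,dn=0): 
    L=np.array([-np.cos(th),np.sin(th)]);N=np.array([np.sin(th),np.cos(th)]);q=s*L+o*N;return box((q[0]/1000,(q[1]+dn)/1000),y/1000)
for th in(1.0,1.1,1.2,1.3):
    print(th,[np.round((pj(ps,Lv(th,73,10.5,y))-[235,155])*4+[400,0]) for y in(13,-13)])
zt=np.array([-.42,-.908]);xt=np.array([.908,-.42])
def tcp(th,s=55,gap=0,h=9.5):
    L=np.array([-np.cos(th),np.sin(th)]);N=np.array([np.sin(th),np.cos(th)])
    # tip centre such that lowest corner along N at 10.5+gap
    off=min((sg*h*xt)@N for sg in(1,-1))
    # contact corner
    sg=min((1,-1),key=lambda g:(g*h*xt)@N)
    tc=s*L+(10.5+gap-off)*N
    return tc-14*zt
for th in(1.2,1.0,.8,.6,.4,.2,.1,0):print(th,np.round(tcp(th),1),np.round(tcp(th,gap=12),1))
E
```

```text
1.0 [array([780., 229.]), array([790., 191.])]
1.1 [array([775., 217.]), array([785., 179.])]
1.2 [array([768., 204.]), array([778., 166.])]
1.3 [array([760., 192.]), array([770., 155.])]
1.2 [ 1.9 70.2] [13.1 74.5]
1.0 [-10.7  67.4] [-0.6 73.9]
0.8 [-22.5  61.9] [-13.9  70.2]
0.6 [-32.7  53.7] [-25.9  63.6]
0.4 [-40.6  44.1] [-35.9  55.1]
0.2 [-45.5  36.1] [-43.1  47.8]
0.1 [-47.5  31.7] [-46.3  43.7]
0 [-49.1  27.2] [-49.1  39.2]
```

```bash
python3 -c "
from h import *
d(-40,-8,-.9);d(-88,-18.5,-.9)
to(box((.006,.0745)),rot(20))"
```

```text
(-40, -8) -> tool cm [-3.32  0.08  2.37]
(-88, -18.5) -> tool cm [-7.26  0.06  5.31]
rows shift cm [-7.14  0.08  5.15] rotvec deg [ 0.21 -0.72  0.08]
```

```bash
python3 -m creep '[[[-1.8,0.05,1.3,0,0,0,-1],[-3.3,0.08,2.4,0,0,0,-1],[-5.2,0.08,3.8,0,-0.7,0,-1],[-6.5,0.08,4.8,0,-0.7,0,-1],[-7.1,0.08,5.1,0,-0.7,0,-1],[-7.1,0.08,5.1,0,-0.7,0,-1]]]' 20 >/dev/null;python3 - <<'E'
from ov import *
show()
im=robot.read_camera("wrist");im2=robot.read_camera("side")
cv2.imwrite("pics/z15.png",np.hstack([cv2.resize(im[130:330,180:380,::-1],(400,400),interpolation=2),cv2.resize(im2[155:255,255:355,::-1],(400,400),interpolation=2)]))
E
```

```text
t 14.7 tcp [ 0.4751 -0.0584  0.1323] rot [ 3.139 -0.346 -0.035] F [0.56 0.46 1.45] op 0.0003
  tcp u,y,n [ 5.1  0.2 74.6] tip [-0.8  0.2 61.9] box xz tip [-133.3    0.2  119.2] F u,y,n [1.41 0.48 0.64]
```

View pics/z15.png

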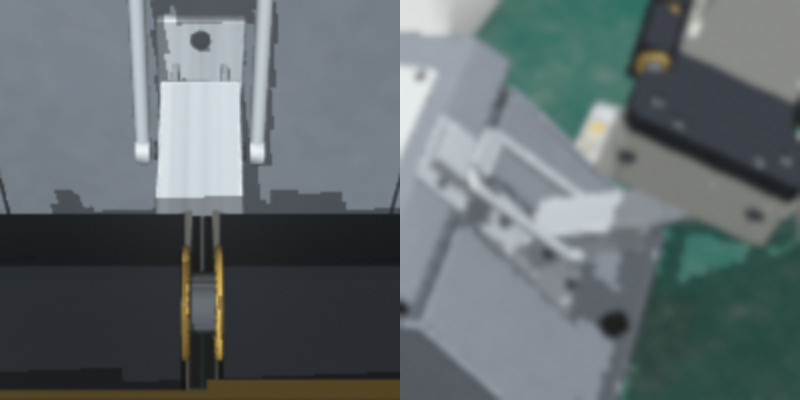

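```bash
python3 -c "
from h import *
d(-8,-4);d(-15.8,-7.2)"; python3 -m creep '[[[-0.28,0,0.35,0,0,0,-1],[-0.57,0,0.7,0,0,0,-1],[-0.85,0,1.02,0,0,0,-1],[-1.14,0,1.33,0,0,0,-1]]]' 20 >/dev/null; python3 -c "
from h import *
show(); d(-11.8,-5.5); d(-22,-13.7)"
```

```text
(-8, -4) -> tool cm [-0.56 -0.    0.7 ]
(-15.8, -7.2) -> tool cm [-1.13 -0.01  1.32]
t 15.2 tcp [ 0.4708 -0.0589  0.1176] rot [ 3.137 -0.351 -0.034] F [-0.8  -0.6   5.18] op 0.0003
  tcp u,y,n [-8.3 -0.4 67.2] tip [-14.2  -0.5  54.5] box xz tip [-137.5   -0.5  104.5] F u,y,n [ 3.12 -0.62  4.21]
(-11.8, -5.5) -> tool cm [-0.84 -0.01  1.  ]
(-22, -13.7) -> tool cm [-1.42 -0.01  2.17]
```

```bash
python3 -m creep '[[[-0.27,0,0.27,0,0,0,-1],[-0.53,0,0.54,0,0,0,-1],[-0.8,0,0.81,0,0,0,-1],[-1.06,0,1.08,0,0,0,-1]]]' 20 >/dev/null; python3 -c "
from h import *
show()
p=tobox(st()['tool_pos'])*1000
for th,a,b in((.8,-22.5,61.9),(.6,-32.7,53.7),(.4,-40.6,44.1)):d(a-p[0],b-p[2])"
```

```text
t 15.6 tcp [ 0.466  -0.0591  0.1046] rot [ 3.136 -0.355 -0.034] F [4.83 2.33 5.76] op 0.0004
  tcp u,y,n [-20.9  -0.8  61.4] tip [-26.7  -0.9  48.6] box xz tip [-142.2   -0.9   91.5] F u,y,n [7.42 2.5  0.72]
(np.float64(-1.614983208552669), np.float64(0.5282543785654923)) -> tool cm [-0.17 -0.    0.02]
(np.float64(-11.814983208552672), np.float64(-7.6717456214345034)) -> tool cm [-0.75 -0.01  1.19]
(np.float64(-19.71498320855267), np.float64(-17.271745621434505)) -> tool cm [-1.07 -0.01  2.39]
```

```bash
python3 -m creep '[[[-0.25,0,0.3,0,0,0,-1],[-0.45,0,0.6,0,0,0,-1],[-0.62,0,0.9,0,0,0,-1],[-0.75,0,1.19,0,0,0,-1]]]' 20 >/dev/null; python3 - <<'E'
from ov import *
show()
p=tobox(st()['tool_pos'])*1000
for th,a,b in((.5,-36.9,49),(.4,-40.6,44.1),(.2,-45.5,36.1)):d(a-p[0],b-p[2])
im=robot.read_camera("wrist");im2=robot.read_camera("side")
cv2.imwrite("pics/z16.png",np.hstack([cv2.resize(im[130:330,180:380,::-1],(400,400),interpolation=2),cv2.resize(im2[155:255,255:355,::-1],(400,400),interpolation=2)]))
E
```

```text
t 16.0 tcp [ 0.4645 -0.0594  0.0916] rot [ 3.135 -0.359 -0.034] F [4.02 2.7  6.1 ] op 0.0004
  tcp u,y,n [-31.1  -1.2  53.2] tip [-36.9  -1.3  40.5] box xz tip [-143.6   -1.3   78.5] F u,y,n [7.08 2.84 1.54]
(np.float64(-5.7778030902680975), np.float64(-4.216869499806606)) -> tool cm [-0.35 -0.    0.62]
(np.float64(-9.4778030902681), np.float64(-9.116869499806604)) -> tool cm [-0.49 -0.01  1.22]
(np.float64(-14.377803090268099), np.float64(-17.116869499806604)) -> tool cm [-0.6  -0.01  2.15]
```

View pics/z16.png

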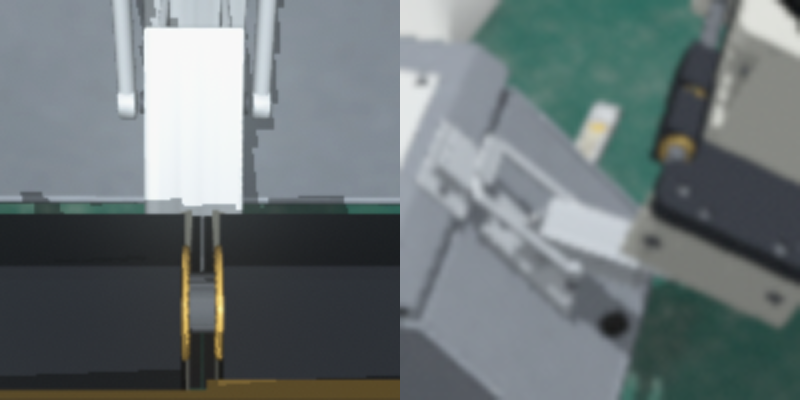

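```bash
python3 -m creep '[[[-0.17,-0.03,0.3,0,0,0,-1],[-0.33,-0.06,0.6,0,0,0,-1],[-0.42,-0.1,0.9,0,0,0,-1],[-0.49,-0.1,1.22,0,0,0,-1]]]' 20 >/dev/null; python3 - <<'E'
from ov import *
show()
p=tobox(st()['tool_pos'])*1000
for th,a,b in((.3,-43.3,40.1),(.2,-45.5,36.1),(.1,-47.5,31.7),(0,-49.1,27.2)):d(a-p[0],b-p[2])
E
```

```text
t 16.5 tcp [ 0.4644 -0.0589  0.0784] rot [ 3.134 -0.359 -0.034] F [ 1.79 -0.77  3.34] op 0.0002
  tcp u,y,n [-40.6  -0.7  43.9] tip [-46.4  -0.8  31.2] box xz tip [-143.8   -0.8   65.2] F u,y,n [ 3.65 -0.7   1.08]
(np.float64(-2.677372515979826), np.float64(-3.8496983518049177)) -> tool cm [-0.08 -0.    0.46]
(np.float64(-4.877372515979829), np.float64(-7.849698351804918)) -> tool cm [-0.12 -0.01  0.92]
(np.float64(-6.877372515979829), np.float64(-12.24969835180492)) -> tool cm [-0.12 -0.01  1.4 ]
(np.float64(-8.47737251597983), np.float64(-16.74969835180492)) -> tool cm [-0.08 -0.01  1.88]
```

```bash
python3 -m creep '[[[-0.05,0,0.25,0,0,0,-1],[-0.08,0,0.46,0,0,0,-1],[-0.1,0,0.7,0,0,0,-1],[-0.12,0,0.92,0,0,0,-1]]]' 20 >/dev/null; python3 - <<'E'
from ov import *
show()
p=tobox(st()['tool_pos'])*1000
for th,a,b in((.1,-47.5,31.7),(0,-49.1,27.2)):d(a-p[0],b-p[2])
im=robot.read_camera("wrist");im2=robot.read_camera("side")
cv2.imwrite("pics/z17.png",np.hstack([cv2.resize(im[130:330,180:380,::-1],(400,400),interpolation=2),cv2.resize(im2[155:255,255:355,::-1],(400,400),interpolation=2)]))
E
```

```text
t 16.9 tcp [ 0.4662 -0.0591  0.0711] rot [ 3.137 -0.353 -0.034] F [-1.59  0.08  2.41] op 0.0003
  tcp u,y,n [-44.4  -0.8  37.5] tip [-50.3  -0.8  24.8] box xz tip [-142.    -0.8   57.9] F u,y,n [0.58 0.03 2.83]
(np.float64(-3.0545901211084328), np.float64(-5.781042322576059)) -> tool cm [-0.04 -0.    0.65]
(np.float64(-4.654590121108434), np.float64(-10.28104232257606)) -> tool cm [ 0.01 -0.    1.13]
```

View pics/z17.png

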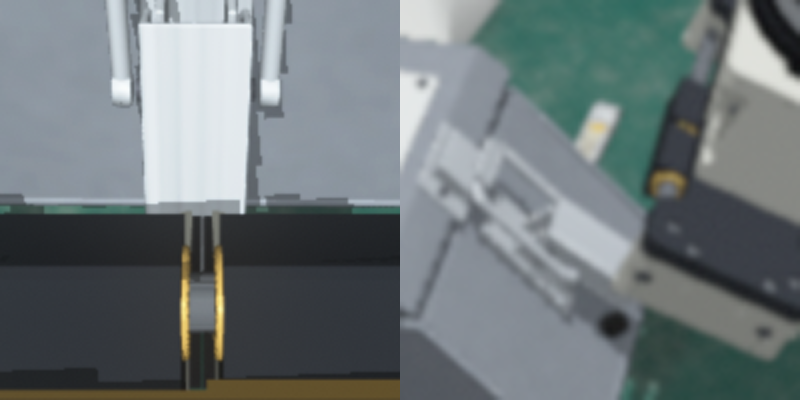

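```bash
for i in 1 2; do python3 -m creep '[[[-0.02,0,0.15,0,0,0,-1],[-0.04,0,0.3,0,0,0,-1]]]' 20 >/dev/null; python3 -c "
from h import *
show()"; done;  for i in 1 2; do python3 -m creep '[[[0,0,0.1,0,0,0,-1],[0,0,0.2,0,0,0,-1]]]' 20 >/dev/null; python3 -c "
from h import *
show()"; done
```

```text
t 17.2 tcp [ 0.4671 -0.0593  0.0691] rot [ 3.139 -0.351 -0.034] F [-1.33  1.04  0.98] op 0.0003
  tcp u,y,n [-45.3  -1.   35.4] tip [-51.1  -1.   22.7] box xz tip [-141.2   -1.    55.9] F u,y,n [-0.27  0.99  1.66]
t 17.4 tcp [ 0.4681 -0.0596  0.0673] rot [ 3.14  -0.349 -0.034] F [-1.69  0.64 -0.14] op 0.0008
  tcp u,y,n [-45.8  -1.2  33.5] tip [-51.8  -1.2  20.8] box xz tip [-140.2   -1.2   54.1] F u,y,n [-1.31  0.58  1.11]
t 17.6 tcp [ 0.4692 -0.0599  0.0661] rot [ 3.14  -0.348 -0.034] F [ 0.19 -0.19 -0.36] op 0.0006
  tcp u,y,n [-45.9  -1.5  31.9] tip [-51.8  -1.5  19.2] box xz tip [-139.1   -1.5   52.9] F u,y,n [-0.12 -0.18 -0.39]
t 17.8 tcp [ 0.4704 -0.0603  0.0652] rot [ 3.141 -0.347 -0.034] F [ 0.75  0.65 -0.1 ] op 0.0006
  tcp u,y,n [-45.7  -1.8  30.3] tip [-51.6  -1.8  17.6] box xz tip [-137.9   -1.8   52. ] F u,y,n [ 0.45  0.68 -0.58]
```

```bash
for i in 1 2 3; do python3 -m creep '[[[-0.03,-0.02,0.06,0,0,0,-1],[-0.06,-0.05,0.12,0,0,0,-1]]]' 20 >/dev/null; python3 -c "
from h import *
show()"; done
```

```text
t 18.0 tcp [ 0.4706 -0.06    0.0646] rot [ 3.141 -0.346 -0.034] F [-1.11 -0.27  0.61] op 0.0003
  tcp u,y,n [-45.9  -1.6  29.8] tip [-51.9  -1.6  17.1] box xz tip [-137.7   -1.6   51.4] F u,y,n [-0.35 -0.31  1.21]
t 18.2 tcp [ 0.4708 -0.0597  0.064 ] rot [-3.141 -0.345 -0.034] F [ 0.72  0.1  -0.05] op 0.0007
  tcp u,y,n [-46.2  -1.3  29.3] tip [-52.2  -1.3  16.6] box xz tip [-137.6   -1.3   50.9] F u,y,n [ 0.48  0.13 -0.54]
t 18.4 tcp [ 0.4708 -0.0594  0.0634] rot [-3.141 -0.344 -0.034] F [ 0.28 -0.71 -0.17] op 0.0005
  tcp u,y,n [-46.6  -0.9  28.8] tip [-52.6  -0.9  16.2] box xz tip [-137.5   -0.9   50.3] F u,y,n [ 0.1  -0.7  -0.33]
```

```bash
for i in 1 2 3; do python3 -m creep '[[[0.02,-0.01,0.08,0,0,0,-1],[0.05,-0.02,0.16,0,0,0,-1]]]' 20 >/dev/null; python3 -c "
from h import *
show()"; done;  python3 - <<'E'
from ov import *
im=robot.read_camera("wrist");im2=robot.read_camera("side")
cv2.imwrite("pics/z18.png",np.hstack([cv2.resize(im[130:330,180:380,::-1],(400,400),interpolation=2),cv2.resize(im2[155:255,255:355,::-1],(400,400),interpolation=2)]))
E
```

```text
t 18.6 tcp [ 0.4718 -0.0592  0.0625] rot [-3.14  -0.343 -0.034] F [-3.4  -1.1   2.48] op 0.0004
  tcp u,y,n [-46.5  -0.8  27.5] tip [-52.5  -0.7  14.8] box xz tip [-136.5   -0.7   49.3] F u,y,n [-0.63 -1.22  4.13]
t 18.8 tcp [ 0.4725 -0.0591  0.0617] rot [-3.139 -0.342 -0.034] F [-9.31 -3.4  12.06] op 0.0003
  tcp u,y,n [-46.7  -0.6  26.5] tip [-52.7  -0.6  13.8] box xz tip [-135.9   -0.6   48.5] F u,y,n [ 2.03 -3.72 15.02]
t 19.0 tcp [ 0.4729 -0.0591  0.0611] rot [-3.139 -0.341 -0.034] F [-14.88  -3.68  19.82] op 0.0002
  tcp u,y,n [-46.8  -0.5  25.7] tip [-52.8  -0.5  13.1] box xz tip [-135.5   -0.5   47.9] F u,y,n [ 3.6  -4.21 24.44]
```

View pics/z18.png

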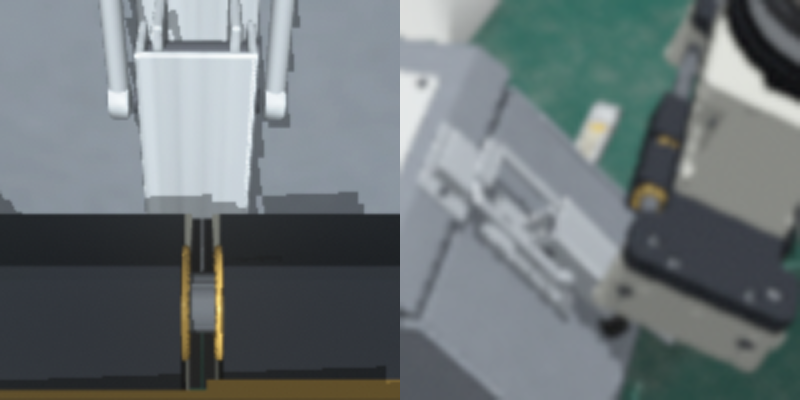

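```bash
python3 -m creep '[[[0,0,-0.3,0,0,0,-1],[-0.5,0,-1.5,0,0,0,-1],[-1,0,-4,0,0,0,-1],[-1,0,-8,0,0,0,-1],[-1,0,-11,0,0,0,-1],[-1,0,-11,0,0,0,-1],[-1,0,-11,0,0,0,-1]]]' 20 >/dev/null;  python3 - <<'E'
from ov import *
show()
im=robot.read_camera("wrist");im2=robot.read_camera("side")
cv2.imwrite("pics/side19.png",im2[:,:,::-1])
cv2.imwrite("pics/z19.png",np.hstack([cv2.resize(im[60:310,155:405,::-1],(400,400),interpolation=2),cv2.resize(im2[155:255,235:335,::-1],(400,400),interpolation=2)]))
E
```

```text
t 19.8 tcp [ 0.4269 -0.0579  0.162 ] rot [-3.14  -0.343 -0.034] F [-0.38 -0.27  0.13] op 0.0003
  tcp u,y,n [ -8.   -1.  129.6] tip [-14.   -1.  116.9] box xz tip [-181.5   -1.   148.8] F u,y,n [-0.17 -0.29  0.35]
```

View pics/z19.png

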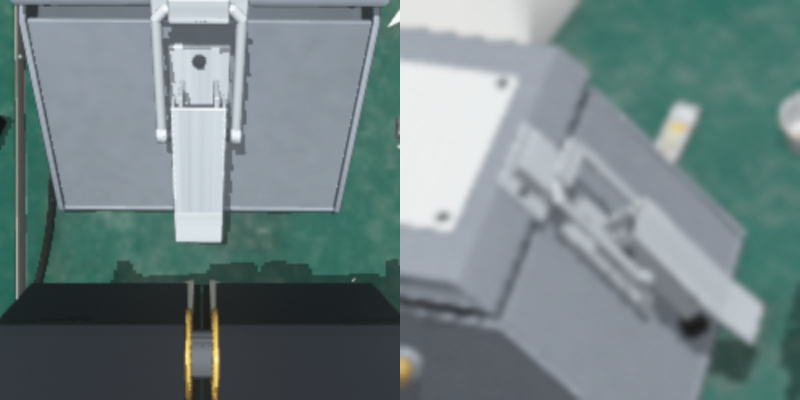

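```bash
python3 - <<'E'
from ov import *
ps={k:np.array(v) for k,v in robot.camera_params("side").items()}
pw={k:np.array(v) for k,v in robot.camera_params("wrist").items()}
im=robot.read_camera("wrist");im2=robot.read_camera("side")
def Lv(th,s,o,y,dn=0): 
    L=np.array([-np.cos(th),np.sin(th)]);N=np.array([np.sin(th),np.cos(th)]);q=s*L+o*N;return box((q[0]/1000,(q[1]+dn)/1000),y/1000)
outs=[]
for p,a,r0,c0,w in((ps,im2,180,260,90),(pw,im,110,240,90)):
    f=6;z=cv2.resize(a[r0:r0+w,c0:c0+w][:,:,::-1],None,fx=f,fy=f,interpolation=cv2.INTER_CUBIC)
    for th,col in((0,(0,0,255)),(.1,(0,255,0)),(.2,(255,0,0))):
        q=np.array([(pj(p,Lv(th,s,10.5,y))-[c0,r0])*f for s,y in((10,13),(73,13),(73,-13),(10,-13))]);cv2.polylines(z,[np.int32(q)],True,col,1)
    outs.append(z)
z=np.hstack(outs);cv2.imwrite("pics/ov20.png",cv2.resize(z,(800,int(800*z.shape[0]/z.shape[1]))))
E
```

```text
(no output)
```

View pics/ov20.png

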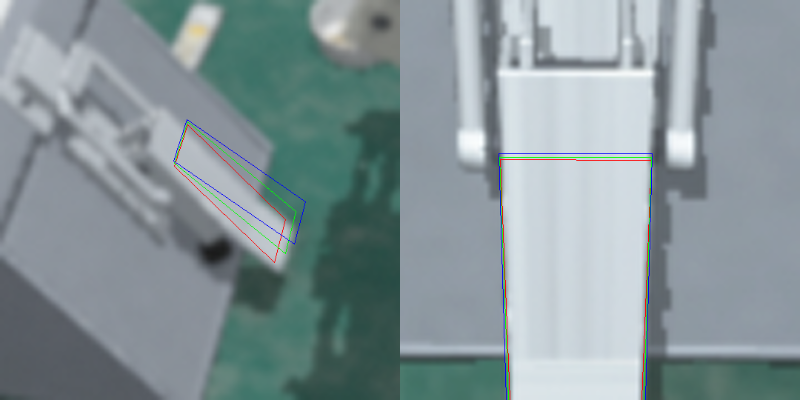

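```bash
python3 - <<'E'
from h import *
import cv2
im=robot.read_camera("wrist")
cv2.imwrite("pics/z21.png",cv2.resize(im[40:160,215:345,::-1],None,fx=5,fy=5,interpolation=2))
s=robot.observe();print(s["time"],s["contact_force"])
E
```

```text
20.05 [0.19539086 0.9653583  0.30922452]
```

View pics/z21.png

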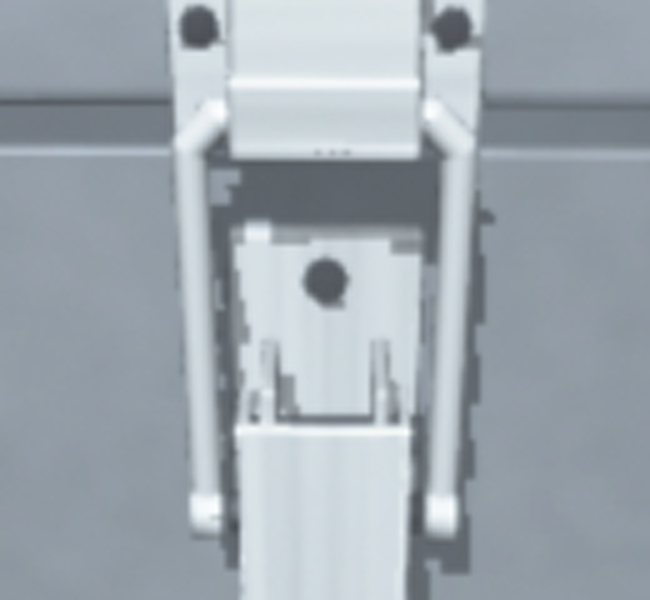

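The bar (zoom row about 100) passes under the lip (rows 85 to 155), the legs are straight and taut, and the lever is down. The robot is clear of everything.

```bash
python3 -c "
from cell import robot
print(robot.hand_in())"
```

```text
the job is handed in; nothing more can be done
None
```

I shut and latched the box and handed the job in at about 20 s; the hand-in gave no verdict.

- **Lid:** I pushed it down until I felt the gasket, at about 7 N and a lid angle of about 0.08 rad.
- **Loop:** I gripped it softly, lowered the bar into the keeper's mouth until I felt the floor at about 10 N, then drew it down the slope to the stem. A 2 mm outward tug met about 6 N, so the bar was under the lip.
- **Lever:** I pushed it down with shut fingers at up to about 8 N. The force fell to zero past the toggle point, and the lever then met its hard stop.

**Last checks:**
- The pictures show the bar under the lip and the loop's legs straight.
- The lever lies parallel to the projected home outline. That overlay sits a few pixels off the picture, which I put down to camera calibration.
- The contact force reading was near zero with the robot clear.

**Less certain:**
- The final press on the hard stop read about 24 N, higher than I meant but under the 30 N limit.
- I did not measure the final lid angle. I judged the squeeze only from how the latch closed and from the pictures.
- I did not re-measure the small parts, but no move went near them.

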